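Set out the spectacle repair on the two bench mats

TASK

Set out the bench for the spectacle repair, taking left and behind as seen by someone facing the yellow-striped front edge of each mat. On the blue mat stand the green-lidded tin behind the folded spectacles, centred on them and about 2 cm clear, with the brass ring on the middle of its lid; on the red mat lay the cork sanding block to the left of the pine block, level with it and parallel, leaving a gap of about 6 cm, and stand the black steel bush in the middle of that gap, level with the middle of the pine block. Leave the tape roll and the white card box where they are.

Things in the scene. Friction and masses are not known exactly. Their poses are not given: they have to be found in the camera images.
- blue_mat: blue flat rubber mat fixed to the bench, 150 mm front to back (x) x 175 mm wide (y), 8 mm thick, with a yellow stripe along its front edge. Origin: centre of its underside, on the bench; x points from the front edge to the back, y to the left, z up. Folded brown tortoise spectacles are fixed on it, 45 mm (x) x 130 mm (y), 14 mm high, centred at x = -45 mm, y = 0, so their back edge lies at x = -22 mm. It may lie left or right of the red mat, turned by up to 0.12 rad.
- red_mat: dark red rubber mat fixed to the bench, the same size, stripe, origin and axes as the blue mat. A brown pine block, 120 mm (x) x 55 mm (y), 22 mm high, is fixed on it, centred at x = 0, y = -53 mm, so its left side lies at y = -25 mm.
- tin: round tin, white body with a dark green flat lid, 65 mm in diameter (lid 67 mm), 32 mm high, loose. Origin: centre of its underside; z up.
- brass_ring: yellow brass setting ring, 32 mm in diameter, 9 mm high, loose, lying flat. Origin: centre of its underside; z up.
- cork_block: cork-brown sanding block with a thin dark sole, 46 mm (x) x 76 mm (y), 26 mm high, loose, lying on its sole. Origin: centre of its underside; y along its long side, z up. Either way round will do.
- bush: black steel bush with a 12 mm hole, 26 mm in diameter, 20 mm high, loose, standing upright. Origin: centre of its underside; z up.
- tape: roll of cream paper tape lying flat, 70 mm in diameter, 19 mm high, loose; not to be moved. Origin: centre of its underside.
- white_box: white card box, 47 x 62 x 26 mm high, loose, behind the mats; not to be moved. Origin: centre of its underside.
Not all that is in view belongs to the job. Of the things like the tin, leave any that is pink or purple; of the rest the smaller one is meant.

How it is judged (in metres and radians):
At the end, for the whole second after the job is handed in: Tin on blue mat, 8-38 mm behind the spectacles, 15 mm off centre at most; ring flat on its lid within 12 mm of the middle. On red mat, cork block left of pine: gap 48-75 mm, level to 15 mm, parallel to 0.2 rad; bush between, 5 mm clear of both, level to 15 mm. All upright, released, at rest (x of tin in the frame of blue_mat between 0.019 and 0.049 m and y of tin in the frame of blue_mat between -0.015 and 0.015 m and z of tin in the frame of blue_mat between 0.005 and 0.012 m and horizontal distance between brass_ring and tin below 0.012 m and z of brass_ring in the frame of tin between 0.028 and 0.037 m and x of cork_block in the frame of red_mat between -0.015 and 0.015 m and y of cork_block in the frame of red_mat between 0.0455 and 0.0725 m and z of cork_block in the frame of red_mat between 0.005 and 0.012 m and angle between the y axis of cork_block and the x axis of red_mat, either way round below 0.2 rad and x of bush in the frame of red_mat between -0.015 and 0.015 m and y of bush in the frame of red_mat between -0.0075 and 0.032 m and z of bush in the frame of red_mat between 0.005 and 0.012 m and (x of bush in the frame of cork_block above 0.041 m or x of bush in the frame of cork_block below -0.041 m) and linear speed of each of tin, brass_ring, cork_block, bush below 0.01 m/s and angular speed of each of tin, brass_ring, cork_block, bush below 0.1 rad/s and angle between each of tin, brass_ring, cork_block, bush's own z axis and vertical below 0.1 rad); the robot touches nothing.
It fails at once if the tape roll is moved by more than 25 mm (distance of tape from where it was at the start of the episode above 0.025 m).
It fails at once if the white card box is moved by more than 25 mm (distance of white_box from where it was at the start of the episode above 0.025 m).
It also fails if it takes over 96 s, if anything falls off the work surface, if the arm or the gripper's body presses on something with over 40 N, if the wrist force passes 120 N, or if a joint passes its speed limit or range.

ROBOT

A 6-joint arm with a two-finger parallel gripper is mounted at the origin on a cart in front of the work surface, level with it; the furniture and walls round the work are solid. World frame = base frame: x ahead of the robot, y to its left, z up, the work surface at z = 0. Lengths are in mm, angles in rad, forces in N, time in s.
With the tool pointing down it reaches from about 350 to 1000 mm from the base axis. Payload 7.1 kg.
Tool frame: the origin (TCP) lies at the centre of the arm's flange, where the gripper is bolted on; the fingertips stand 173 mm ahead of it and the grasp point (between the pads) lies 155 mm ahead of it; z points along the fingers, y is the direction in which the jaws open and shut (so a half turn about z gives the same grasp; the last joint's range is limited). The gripper opens to 85 mm and grips with 20 to 120 N. Pads are 22 mm wide; open, the fingers measure 114 mm over their backs; the gripper's body (76 mm by 85 mm) begins 54 mm behind the grasp point. The pads swing forward as they close: fully open they stand 13 mm farther back than shut.
Start: joints at [1.292, 0.423, 1.63, -0, 1.089, -0.019], TCP at [160.523, 604.019, 404.719] pointing down, gripper open.
Joint ranges: [-3, 3], [-0.9, 2.11], [0.09, 2.58], [-1.31, 4.45], [0.11, 2.69], [-2.54, 2.54]. Speed limits (rad/s): [2.39, 2.39, 3.01, 3.14, 3.14, 3.14].

INTERFACE

Orientations are given as a unit quaternion [x, y, z, w].
In Python, from station import manip gives the robot as it stands.
- The arm moves only by the tool send_rows, never from a script. Its argument "moves" is a list of rows, each an object of numbers: "tx", "ty", "tz": the shift along the tool's x, y, z in cm; "ax", "ay", "az": the turn, a rotation vector about the tool's x, y, z in rad; "grip": the opening, from 0 (shut) to 1 (fully open). A call has 1 to 8 rows; each row is the pose to reach, as a shift and turn from the pose commanded when the call began, along the tool's axes at that moment; what a row does not reach only later rows make up. A row lasts 1/10 s, in which the tool goes at most 50 mm and 8.59 degrees, less where a joint would pass 70% of its speed; a pose out of reach is approached as far as the arm can. A call with a gripper value outside its range is refused whole. The fingers move at their own pace and stop on an object; the grip force is fixed at half the most. Time passes only in rows, so rows that repeat a pose let the fingers close. It gives the time, the measured TCP pose, the force and the opening at its end, in the units of the state.
- manip.sense(): the state, without advancing time (a new reading comes with each control period).
- manip.camera(name): name is "side" or "top"; returns (picture, depth): 384x512x3 uint8, blue, green, red; 384x512 float32, mm along the optical axis (not along the pixel's ray), 0 where there is no reading.
- manip.get_calibration(name): a dict with "K" (3x3 intrinsics, pixels), "rvec" (rotation vector, rad) and "tvec" (3), from world to camera coordinates, as OpenCV has them. Camera axes: x right, y down, z forward; pixel columns grow to the right and rows downward; lengths in mm; the calibration is good to about 2 mm. A picture is of the moment at which its call begins. get_calibration takes no time and is no camera call.
- manip.hand_in(): hands the job in, once; it reports no verdict.
Trained networks look in the newest picture that a camera, given by its name, has taken for a name from the list of things; names that differ only in an ending like _2 or _b are one class to them, and where a whole thing is asked for, a point or a joint stands for the part that bears it (a point fixed in the world has none). Each returns a list of dicts, best first, with "conf" (0 to 1); they miss things now and then, are a little off and sometimes report something else, mostly with a low value. They report only what shows in the picture. A call takes as long as a camera call. They do not tell look-alikes from the thing itself.
- manip.recognise(camera, target): "extent" ([left, top, right, bottom] as shares, 0 to 1, of the picture: columns of its width, rows of its height, round what is visible of it).
- manip.outline_of(camera, target): "mask" (384x512 bool, what is visible of it) and "extent" ([left, top, right, bottom] as shares, 0 to 1, of the picture: columns of its width, rows of its height, round what is visible of it).
The state is a dict: "clock": time; "q": joint angles; "joint_velocities": joint speeds; "effort": joint torques, N m; "ee_pos": TCP position; "ee_rot": TCP orientation; "wrist_force": force on the tool from outside, world axes, zero at the start; "ft_torque": the same for the moment, N m; "finger_gap": finger opening in mm.
Only numpy, scipy, OpenCV 4.12 (cv2) and the standard library are available. Lean on these libraries where they do the work, as an engineer would, in place of code of your own. Each camera call takes 0.05 s, during which the arm holds its last target.

## Working session

There is one attempt and no reset: what is moved stays moved. The work goes in short steps, Python scripts to look and compute and a tool call to move; the robot and the scene stay as the last step left them, time stands still between calls to the robot, and variables do not carry over. Pictures are saved under pics/ and viewed, and the job is handed in when it is done.

Besides the shell and the picture viewer there is one more tool, called after "Request:" by a JSON object that holds its "name" and its "arguments", one argument or row to a line. send_rows: Moves the arm, as the interface text tells. Its arguments: {"type":"object","properties":{"moves":{"type":"array","items":{"type":"object","properties":{"tx":{"type":"number"},"ty":{"type":"number"},"tz":{"type":"number"},"ax":{"type":"number"},"ay":{"type":"number"},"az":{"type":"number"},"grip":{"type":"number"}}}}},"required":["moves"]}

```bash
mkdir -p pics; ls
python3 - <<'E'
from station import manip
import cv2
for n in ("top","side"):
    p,d=manip.camera(n); cv2.imwrite(f"pics/{n}0.png",p)
    c=manip.get_calibration(n); print(n,c)
s=manip.sense(); print(s)
E
```

```text
pics
top {'K': array([[351.05467082,   0.        , 252.14204804],
       [  0.        , 351.05467082, 189.68055061],
       [  0.        ,   0.        ,   1.        ]]), 'rvec': array([ 2.18732986, -2.20416485,  0.02634526]), 'tvec': array([  11.13235258,  584.54099015, 1361.56203032])}
side {'K': array([[448.69993626,   0.        , 259.19812213],
       [  0.        , 448.69993626, 192.78257436],
       [  0.        ,   0.        ,   1.        ]]), 'rvec': array([ 0.6376946 , -2.63899355,  1.20415594]), 'tvec': array([ 547.59433067,  222.88916039, 1199.42617689])}
{'clock': 0.1, 'q': array([ 1.29200509e+00,  4.23813319e-01,  1.63063349e+00,  2.80791405e-05,
        1.08862475e+00, -1.90206759e-02]), 'joint_velocities': array([ 0.0013479 ,  0.00012353, -0.00358648, -0.00166332,  0.00131939,
       -0.00054711]), 'effort': array([-1.20837890e-04, -5.58430088e+01, -2.82443208e+01,  4.06201792e-06,
        3.14359349e-03,  2.03632396e-05]), 'ee_pos': array([160.44936958, 603.78331073, 403.98489162]), 'ee_rot': array([ 1.29526819e-01,  9.91575643e-01, -7.29422507e-04, -1.21998554e-04]), 'wrist_force': array([0.33665556, 0.49019302, 0.09746879]), 'ft_torque': array([-0.02173038,  0.03578389, -0.01752547]), 'finger_gap': 85.17438365749624}
```

View pics/top0.png

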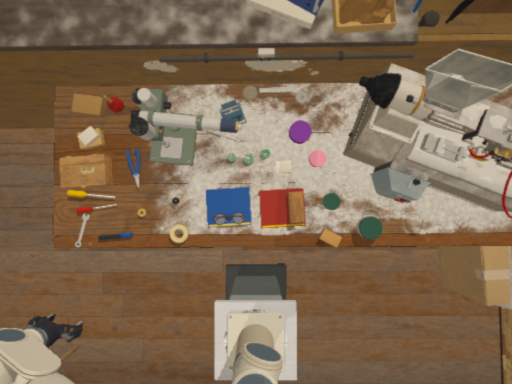

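View pics/side0.png

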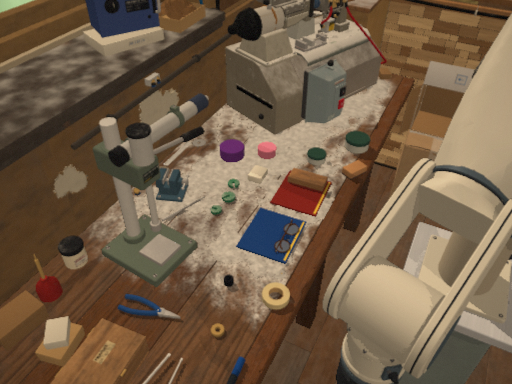

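```bash
cat > h.py <<'E'
from station import manip
import cv2, numpy as np
C={n:manip.get_calibration(n) for n in("top","side")}
def Rt(n): return cv2.Rodrigues(np.array(C[n]["rvec"]))[0], np.array(C[n]["tvec"]).ravel()
def pix2plane(n,uv,z):
    R,t=Rt(n); uv=np.atleast_2d(np.array(uv,float)); K=C[n]["K"]
    r=np.c_[(uv-K[:2,2])/K[0,0],np.ones(len(uv))]@R   # R^T r
    o=-R.T@t
    return o+r*((z-o[2])/r[:,2])[:,None]
def proj(n,P):
    K=C[n]["K"]; return cv2.projectPoints(np.atleast_2d(np.array(P,float)),np.array(C[n]["rvec"]),np.array(C[n]["tvec"]),K,None)[0].reshape(-1,2)
def shot(n):
    return manip.camera(n)
def depthpts(n,d):
    R,t=Rt(n);K=C[n]["K"];v,u=np.mgrid[:384,:512]
    Pc=np.stack([(u-K[0,2])/K[0,0]*d,(v-K[1,2])/K[1,1]*d,d],-1)
    return (Pc-t)@R
def crop(p,c,w,h,k,f):
    x,y=c;a=p[max(0,y-h):y+h,max(0,x-w):x+w];cv2.imwrite(f,cv2.resize(a,None,fx=k,fy=k,interpolation=cv2.INTER_CUBIC))
E
python3 - <<'E'
from h import *
H={"blue_mat":8,"red_mat":8,"tin":32,"brass_ring":9,"cork_block":26,"bush":20,"tape":19,"white_box":26}
for n in("top","side"):
    p,d=shot(n); P=depthpts(n,d); np.save(f"{n}_P.npy",P)
    cv2.imwrite(f"pics/{n}1.png",p)
    for k,h in H.items():
        for o in manip.outline_of(n,k)[:4]:
            m=o["mask"];v,u=np.nonzero(m)
            pp=P[m]; pp=pp[d[m]>0]
            w=pix2plane(n,[(u.mean(),v.mean())],h)[0]
            print(n,k,round(o["conf"],2),"px",round(u.mean(),1),round(v.mean(),1),m.sum(),"plane",w[:2].round(0),"depth med",np.median(pp,0).round(0), "zmax",np.percentile(pp[:,2],90).round(0))
    crop(p,(270,200),130,60,3,f"pics/{n}c.png") if n=="top" else crop(p,(270,210),130,90,3,f"pics/{n}c.png")
p=cv2.imread("pics/top1.png"); crop(p,(130,200),70,45,5,"pics/topl.png")
print(manip.sense()["clock"])
E
```

```text
top blue_mat 0.74 px 228.7 206.6 1622 plane [519.  99.] depth med [518.  98.   9.] zmax 14.0
top blue_mat 0.35 px 283.7 166.3 189 plane [ 675. -118.] depth med [ 675. -117.   27.] zmax 31.0
top red_mat 0.89 px 281.8 207.5 1696 plane [ 514. -109.] depth med [ 516. -109.   10.] zmax 32.0
top tin 0.85 px 369.9 227.7 462 plane [ 435. -442.] depth med [ 435. -438.   43.] zmax 47.0
top tin 0.83 px 331.5 200.9 251 plane [ 538. -298.] depth med [ 538. -297.   33.] zmax 37.0
top tin 0.65 px 300.3 131.6 457 plane [ 807. -182.] depth med [ 806. -179.   42.] zmax 47.0
top tin 0.63 px 317.4 157.7 224 plane [ 705. -246.] depth med [ 704. -245.   32.] zmax 37.0
top brass_ring 0.44 px 142.1 212.7 37 plane [498. 439.] depth med [497. 440.   8.] zmax 14.0
top cork_block 0.54 px 330.0 236.9 212 plane [ 401. -291.] depth med [ 400. -290.   28.] zmax 31.0
top bush 0.19 px 283.5 166.2 199 plane [ 675. -116.] depth med [ 675. -117.   27.] zmax 31.0
top tape 0.47 px 179.8 233.0 247 plane [418. 289.] depth med [418. 288.  18.] zmax 23.0
top white_box 0.51 px 283.8 167.2 218 plane [ 670. -117.] depth med [ 67
[... 643 characters left out ...]
pth med [ 535. -282.   31.] zmax 35.0
side tin 0.51 px 266.8 149.7 280 plane [ 698. -227.] depth med [ 701. -230.   32.] zmax 35.0
side brass_ring 0.57 px 217.7 329.0 131 plane [499. 444.] depth med [500. 443.   9.] zmax 12.0
side cork_block 0.77 px 354.3 169.1 339 plane [ 396. -275.] depth med [ 397. -281.   24.] zmax 29.0
side cork_block 0.41 px 217.6 329.4 146 plane [493. 454.] depth med [500. 444.   9.] zmax 12.0
side bush 0.46 px 228.1 280.3 82 plane [544. 316.] depth med [546. 315.  17.] zmax 21.0
side tape 0.74 px 275.6 295.1 552 plane [416. 301.] depth med [418. 300.  18.] zmax 21.0
side white_box 0.55 px 257.5 173.7 261 plane [ 670. -100.] depth med [ 672. -100.   25.] zmax 29.0
1.0
```

View pics/topc.png

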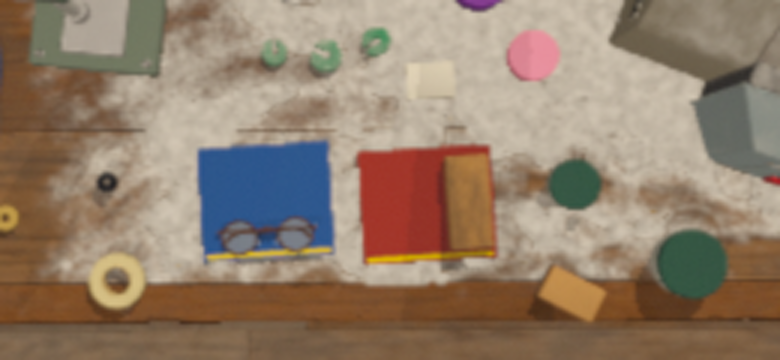

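View pics/sidec.png

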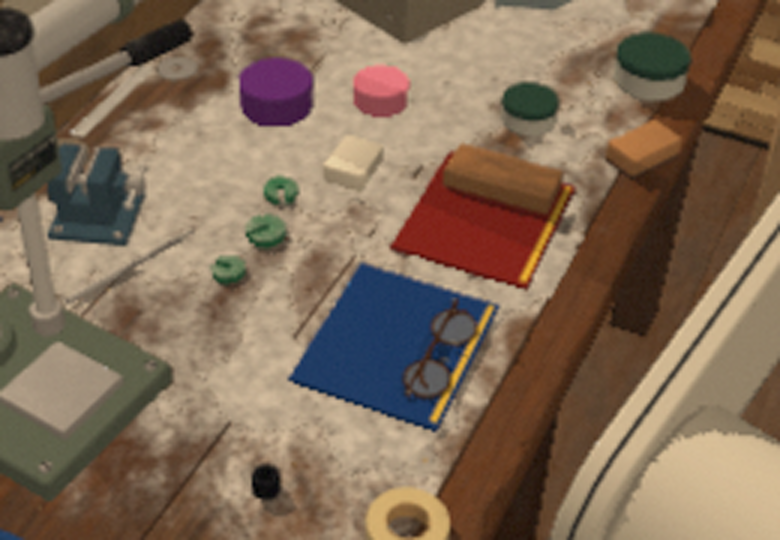

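View pics/topl.png

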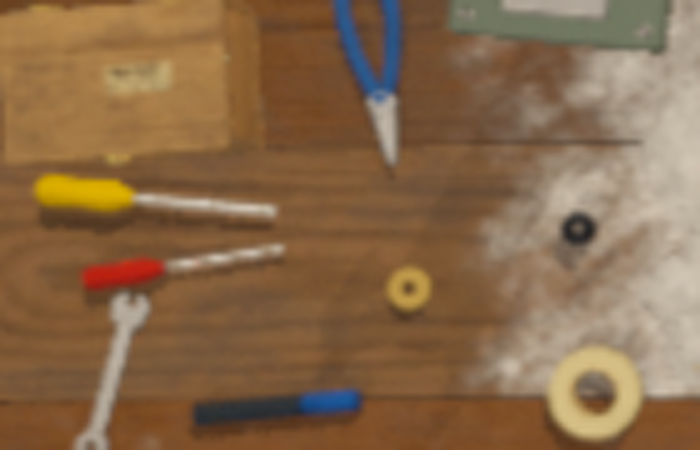

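```bash
cat > meas.py <<'E'
from h import *
p,d=shot("top");P=depthpts("top",d)
hsv=cv2.cvtColor(p,cv2.COLOR_BGR2HSV)
def reg(u0,u1,v0,v1):
    m=np.zeros((384,512),bool);m[v0:v1,u0:u1]=1;return m
def bl(h0,h1,s,vmin=40):
    return (hsv[...,0]>=h0)&(hsv[...,0]<=h1)&(hsv[...,1]>=s)&(hsv[...,2]>=vmin)
def rect(m,z,name):
    v,u=np.nonzero(m);w=pix2plane("top",np.c_[u,v],z)[:,:2].astype(np.float32)
    r=cv2.minAreaRect(w);c=w.mean(0);e,V=np.linalg.eigh(np.cov(w.T))
    print(name,m.sum(),"rect",np.round(r[0],1),np.round(r[1],1),round(r[2],1),"mean",c.round(1),"sig",np.sqrt(e*12).round(1),"majang",round(np.degrees(np.arctan2(V[1,1],V[0,1])),1)); return r
b=bl(100,130,120)&reg(200,256,180,232); 
y=bl(18,34,130,120)&reg(200,312,180,232)
rect(b,8,"blue")
r=(bl(0,6,120)|bl(174,180,120))&reg(254,312,180,232);rect(r,8,"red")
rect(y&reg(200,254,0,384),8,"ystripe blue");rect(y&reg(256,312,0,384),8,"ystripe red")
t=P[...,2]
hi=reg(280,312,185,232)&(t>20)&(t<45);rect(hi,30,"pine top")
hi=reg(318,345,225,250)&(t>16)&(t<45);rect(hi,26,"cork top")
co=bl(5,25,120,140)&reg(318,345,225,250);rect(co,26,"cork colour")
hi=reg(315,350,185,218)&(t>20)&(t<60);rect(hi,32,"tin")
hi=reg(165,188,190,212)&(hsv[...,2]<60);rect(hi,20,"bush dark")
hi=reg(165,188,190,212)&(t>10)&(t<40);rect(hi,20,"bush depth")
hi=reg(132,152,203,222)&(bl(18,34,110,130));rect(hi,9,"ring col")
hi=reg(165,192,220,247)&(t>10)&(t<40);rect(hi,19,"tape")
hi=reg(270,298,155,180)&(t>14)&(t<50);rect(hi,26,"wbox")
E
python3 meas.py
```

```text
blue 1184 rect [524.4 101.4] [131.8 167.3] 2.8 mean [533.9 101.3] sig [118.6 172.7] majang 92.1
red 1004 rect [ 518.6 -106.8] [136.5 169.2] 2.7 mean [519.5 -80.5] sig [118.1 140.7] majang 158.5
ystripe blue 50 rect [451.3  96.3] [  6.3 153. ] 3.2 mean [450.8 101.4] sig [  5.5 151.8] majang 93.3
ystripe red 75 rect [ 446.2 -112.5] [  7.5 163.8] 3.6 mean [ 445.6 -107.2] sig [  7.2 161.2] majang 93.2
pine top 452 rect [ 517.  -162.4] [119.7  55.8] 3.3 mean [ 516.2 -162.7] sig [ 55.9 119.9] majang -177.5
cork top 235 rect [ 399.3 -292.4] [75.1 44.6] 63.0 mean [ 399.  -292.1] sig [45.3 76. ] majang 62.3
cork colour 246 rect [ 398.1 -292.8] [76.8 46.3] 63.0 mean [ 398.1 -293.1] sig [46.2 77.3] majang 62.6
tin 245 rect [ 538.  -297.6] [65.1 61.3] 89.6 mean [ 538.3 -298. ] sig [57.7 59.6] majang 95.1
bush dark 12 rect [544.5 307.1] [15.7 11.7] 89.6 mean [542.9 307.1] sig [15.6 23.1] majang 95.7
bush depth 33 rect [546.5 305.1] [24.9 24.7] 44.9 mean [546.5 306.1] sig [25.2 27.9] majang 87.4
ring col 60 rect [500.5 443.4] [31.4 31.5] 0.2 mean [499.5 442. ] sig [30.6 31.5] majang 85.9
tape 199 rect [417.4 292.6] [66.  68.4] 44.7 mean [418.4 293. ] sig [67.5 69.3] majang 109.4
wbox 201 rect [ 674.9 -113.8] [61.9 46.6] 89.5 mean [ 674.3 -115.5] sig [48.4 63.5] majang 93.0
```

```bash
cat > plan.py <<'E'
import sys
from h import *
from scipy.spatial.transform import Rotation as Ro
s=manip.sense();R=Ro.from_quat(s["ee_rot"]);p=np.array(s["ee_pos"])
def state():
    y=R.as_matrix()[:,1];z=R.as_matrix()[:,2]
    print("t",s["clock"],"p",p.round(1),"phi",round(np.degrees(np.arctan2(y[1],y[0])),1),"z",z.round(3),"gap",round(s["finger_gap"],1),"F",np.round(s["wrist_force"],1),"q",np.round(s["q"],2))
def go(x,y,z,phi):
    f=np.radians(phi);Y=np.array([np.cos(f),np.sin(f),0]);Z=np.array([0,0,-1.]);T=np.c_[np.cross(Y,Z),Y,Z]
    d=R.as_matrix().T@(np.array([x,y,z])-p)/10; r=(R.inv()*Ro.from_matrix(T)).as_rotvec()
    print("to",(x,y,z,phi),"txyz",d.round(2),"axyz",r.round(3), "q6~",round(np.arctan2(y,x)-f,2))
state()
for a in sys.argv[1:]: go(*map(float,a.split(",")))
E
python3 plan.py 430,380,400,30 520,0,400,-10
```

```text
t 1.05 p [160.5 604.  404.7] phi 75.1 z [-0. -0. -1.] gap 85.4 F [ 0.3  0.5 -1. ] q [ 1.29  0.42  1.63  0.    1.09 -0.02]
to (430.0, 380.0, 400.0, 30.0) txyz [-31.8  -14.73   0.47] axyz [-0.     0.     0.787] q6~ 0.2
to (520.0, 0.0, 400.0, -10.0) txyz [-50.26 -49.14   0.47] axyz [-0.     0.     1.486] q6~ 0.17
```

Look-alikes in the top picture, with the choice for each:
- **Tin:** the dark green ones are at (331,201), small, and (370,228), large. The purple one is at (300,131) and the pink at (318,158). I choose (331,201), the smaller green one; its white body shows in the crop.
- **Ring:** brass at (142,213) and the cream tape at (179,233). I choose (142,213).
- **Cork:** the block at (330,237), the fixed pine at (296,207), and boxes at (88,104) and (91,137). I choose (330,237), which measures 76x46 mm.
- **Bush:** black at (176,201).

I start with the cork block.

Request:
{"name": "send_rows", "arguments": {
  "moves": [
    {"tx": -31.8, "ty": -14.7, "tz": 0, "az": 0.79},
    {"tx": -31.8, "ty": -14.7, "tz": 0, "az": 0.79},
    {"tx": -31.8, "ty": -14.7, "tz": 0, "az": 0.79},
    {"tx": -31.8, "ty": -14.7, "tz": 0, "az": 0.79},
    {"tx": -31.8, "ty": -14.7, "tz": 0, "az": 0.79},
    {"tx": -31.8, "ty": -14.7, "tz": 0, "az": 0.79},
    {"tx": -50.3, "ty": -49.1, "tz": 0, "az": 1.49},
    {"tx": -50.3, "ty": -49.1, "tz": 0, "az": 1.49}
  ]
}}

```text
schema error: expected keys tx, ty, tz, ax, ay, az, grip
```

```bash
python3 plan.py 520,0,380,-10 399,-292.5,300,-27.4
```

```text
t 1.05 p [160.5 604.  404.7] phi 75.1 z [-0. -0. -1.] gap 85.4 F [ 0.3  0.5 -1. ] q [ 1.29  0.42  1.63  0.    1.09 -0.02]
to (520.0, 0.0, 380.0, -10.0) txyz [-50.26 -49.14   2.47] axyz [-0.     0.     1.486] q6~ 0.17
to (399.0, -292.5, 300.0, -27.4) txyz [-46.08 -80.51  10.47] axyz [-0.     0.     1.789] q6~ -0.15
```

All keys needed.

Request:
{"name": "send_rows", "arguments": {
  "moves": [
    {"tx": -31.8, "ty": -14.7, "tz": 0, "ax": 0, "ay": 0, "az": 0.79, "grip": 1},
    {"tx": -31.8, "ty": -14.7, "tz": 0, "ax": 0, "ay": 0, "az": 0.79, "grip": 1},
    {"tx": -31.8, "ty": -14.7, "tz": 0, "ax": 0, "ay": 0, "az": 0.79, "grip": 1},
    {"tx": -31.8, "ty": -14.7, "tz": 0, "ax": 0, "ay": 0, "az": 0.79, "grip": 1},
    {"tx": -31.8, "ty": -14.7, "tz": 0, "ax": 0, "ay": 0, "az": 0.79, "grip": 1},
    {"tx": -31.8, "ty": -14.7, "tz": 0, "ax": 0, "ay": 0, "az": 0.79, "grip": 1},
    {"tx": -50.3, "ty": -49.1, "tz": 0, "ax": 0, "ay": 0, "az": 1.49, "grip": 1},
    {"tx": -50.3, "ty": -49.1, "tz": 0, "ax": 0, "ay": 0, "az": 1.49, "grip": 1}
  ]
}}

```text
clock: 1.85
ee_pos: [422.3, 315.3, 404.7]
ee_rot: [0.627, 0.779, 0.0, 0.0]
wrist_force: [1.2, -0.5, 0.2]
finger_gap: 85.4
```

```bash
python3 plan.py 520,0,380,-10 399,-292.5,300,-27.4
```

```text
t 1.85 p [422.3 315.3 404.7] phi 12.3 z [ 0.  0. -1.] gap 85.4 F [ 1.2 -0.5  0.2] q [ 0.62  0.28  1.85 -0.    1.02  0.4 ]
to (520.0, 0.0, 380.0, -10.0) txyz [-32.89   2.83   2.47] axyz [ 0.    -0.     0.389] q6~ 0.17
to (399.0, -292.5, 300.0, -27.4) txyz [-58.89 -15.23  10.46] axyz [ 0.    -0.     0.693] q6~ -0.15
```

Request:
{"name": "send_rows", "arguments": {
  "moves": [
    {"tx": -32.9, "ty": 2.8, "tz": 2.5, "ax": 0, "ay": 0, "az": 0.39, "grip": 1},
    {"tx": -32.9, "ty": 2.8, "tz": 2.5, "ax": 0, "ay": 0, "az": 0.39, "grip": 1},
    {"tx": -32.9, "ty": 2.8, "tz": 2.5, "ax": 0, "ay": 0, "az": 0.39, "grip": 1},
    {"tx": -32.9, "ty": 2.8, "tz": 2.5, "ax": 0, "ay": 0, "az": 0.39, "grip": 1},
    {"tx": -32.9, "ty": 2.8, "tz": 2.5, "ax": 0, "ay": 0, "az": 0.39, "grip": 1},
    {"tx": -32.9, "ty": 2.8, "tz": 2.5, "ax": 0, "ay": 0, "az": 0.39, "grip": 1},
    {"tx": -58.9, "ty": -15.2, "tz": 10.5, "ax": 0, "ay": 0, "az": 0.69, "grip": 1},
    {"tx": -58.9, "ty": -15.2, "tz": 10.5, "ax": 0, "ay": 0, "az": 0.69, "grip": 1}
  ]
}}

```text
clock: 2.65
ee_pos: [480.2, -62.3, 358.6]
ee_rot: [0.854, 0.521, 0.001, 0.001]
wrist_force: [0.5, -0.8, 0.3]
finger_gap: 85.3
```

```bash
python3 plan.py 399,-292.5,250,-27.4
```

```text
t 2.65 p [480.2 -62.3 358.6] phi -27.2 z [ 0.002 -0.    -1.   ] gap 85.3 F [ 0.5 -0.8  0.3] q [-0.15  0.28  1.97 -0.    0.88  0.32]
to (399.0, -292.5, 250.0, -27.4) txyz [-24.19   3.29  10.85] axyz [ 0.001 -0.     0.003] q6~ -0.15
```

Request:
{"name": "send_rows", "arguments": {
  "moves": [
    {"tx": -24.2, "ty": 3.3, "tz": 10.8, "ax": 0, "ay": 0, "az": 0, "grip": 1},
    {"tx": -24.2, "ty": 3.3, "tz": 10.8, "ax": 0, "ay": 0, "az": 0, "grip": 1},
    {"tx": -24.2, "ty": 3.3, "tz": 10.8, "ax": 0, "ay": 0, "az": 0, "grip": 1},
    {"tx": -24.2, "ty": 3.3, "tz": 10.8, "ax": 0, "ay": 0, "az": 0, "grip": 1},
    {"tx": -24.2, "ty": 3.3, "tz": 10.8, "ax": 0, "ay": 0, "az": 0, "grip": 1},
    {"tx": -24.2, "ty": 3.3, "tz": 10.8, "ax": 0, "ay": 0, "az": 0, "grip": 1},
    {"tx": -24.2, "ty": 3.3, "tz": 10.8, "ax": 0, "ay": 0, "az": 0, "grip": 1}
  ]
}}

```text
clock: 3.35
ee_pos: [399.3, -293.1, 249.6]
ee_rot: [0.853, 0.522, -0.0, -0.001]
wrist_force: [1.2, -0.3, 1.3]
finger_gap: 85.5
```

```bash
python3 plan.py 399,-292.5,177,-27.4
python3 - <<'E'
from h import *
p,d=shot("side"); crop(p,(340,150),65,50,6,"pics/s_cork.png")
E
```

```text
t 3.35 p [ 399.3 -293.1  249.6] phi -27.1 z [-0.001  0.001 -1.   ] gap 85.5 F [ 1.2 -0.3  1.3] q [-0.66  0.49  2.   -0.    0.65 -0.18]
to (399.0, -292.5, 177.0, -27.4) txyz [ 0.04 -0.04  7.26] axyz [-0.001 -0.     0.005] q6~ -0.15
```

View pics/s_cork.png

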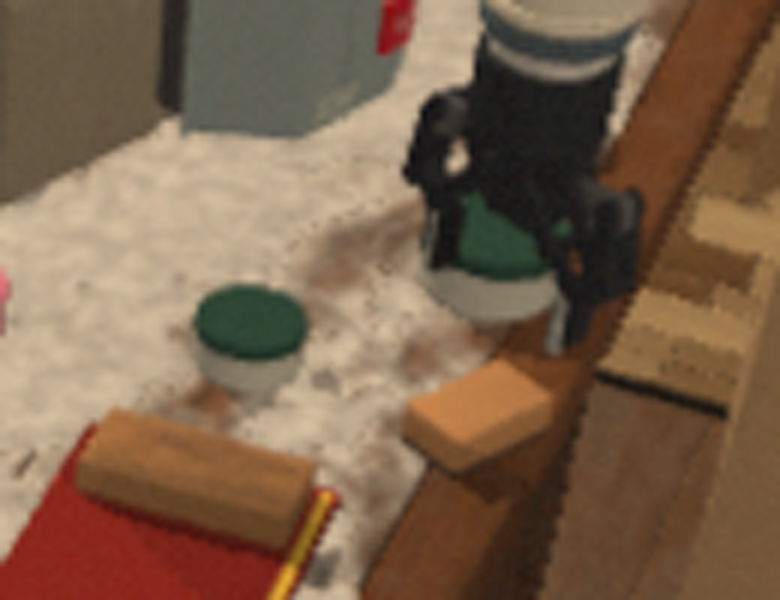

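The gripper is above the cork block, at crop (480,410), with the jaws across its short side. I descend and grip.

Request:
{"name": "send_rows", "arguments": {
  "moves": [
    {"tx": 0, "ty": 0, "tz": 4, "ax": 0, "ay": 0, "az": 0, "grip": 1},
    {"tx": 0, "ty": 0, "tz": 7.3, "ax": 0, "ay": 0, "az": 0, "grip": 1},
    {"tx": 0, "ty": 0, "tz": 7.3, "ax": 0, "ay": 0, "az": 0, "grip": 1},
    {"tx": 0, "ty": 0, "tz": 7.3, "ax": 0, "ay": 0, "az": 0, "grip": 0},
    {"tx": 0, "ty": 0, "tz": 7.3, "ax": 0, "ay": 0, "az": 0, "grip": 0},
    {"tx": 0, "ty": 0, "tz": 7.3, "ax": 0, "ay": 0, "az": 0, "grip": 0},
    {"tx": 0, "ty": 0, "tz": 7.3, "ax": 0, "ay": 0, "az": 0, "grip": 0},
    {"tx": 0, "ty": 0, "tz": 7.3, "ax": 0, "ay": 0, "az": 0, "grip": 0}
  ]
}}

```text
clock: 4.2
ee_pos: [401.0, -291.3, 179.6]
ee_rot: [0.852, 0.524, 0.001, 0.001]
wrist_force: [0.1, 1.5, 7.1]
finger_gap: 44.8
```

```bash
python3 plan.py
```

```text
t 4.2 p [ 401.  -291.3  179.6] phi -26.9 z [ 0.003 -0.002 -1.   ] gap 44.8 F [0.1 1.5 7.1] q [-0.65  0.62  2.01  0.    0.5  -0.18]
```

Request:
{"name": "send_rows", "arguments": {
  "moves": [
    {"tx": 0, "ty": 0, "tz": 0, "ax": 0, "ay": 0, "az": 0, "grip": 0},
    {"tx": 0, "ty": 0, "tz": -5, "ax": 0, "ay": 0, "az": 0, "grip": 0},
    {"tx": 0, "ty": 0, "tz": -10, "ax": 0, "ay": 0, "az": 0, "grip": 0},
    {"tx": 0, "ty": 0, "tz": -10, "ax": 0, "ay": 0, "az": 0, "grip": 0},
    {"tx": 0, "ty": 0, "tz": -10, "ax": 0, "ay": 0, "az": 0, "grip": 0}
  ]
}}

```text
clock: 4.7
ee_pos: [400.6, -291.3, 280.1]
ee_rot: [0.852, 0.523, 0.001, 0.002]
wrist_force: [0.0, 1.3, -1.5]
finger_gap: 44.8
```

```bash
python3 plan.py 511,-50.7,260,-87.1
python3 - <<'E'
from h import *
p,d=shot("side"); crop(p,(340,150),65,50,6,"pics/s_cork2.png")
E
```

```text
t 4.7 p [ 400.6 -291.3  280.1] phi -26.9 z [ 0.004 -0.003 -1.   ] gap 44.8 F [ 0.   1.3 -1.5] q [-0.65  0.43  2.   -0.    0.71 -0.18]
to (511.0, -50.7, 260.0, -87.1) txyz [26.46 -1.04  1.98] axyz [ 0.005 -0.002  1.051] q6~ 1.42
```

View pics/s_cork2.png

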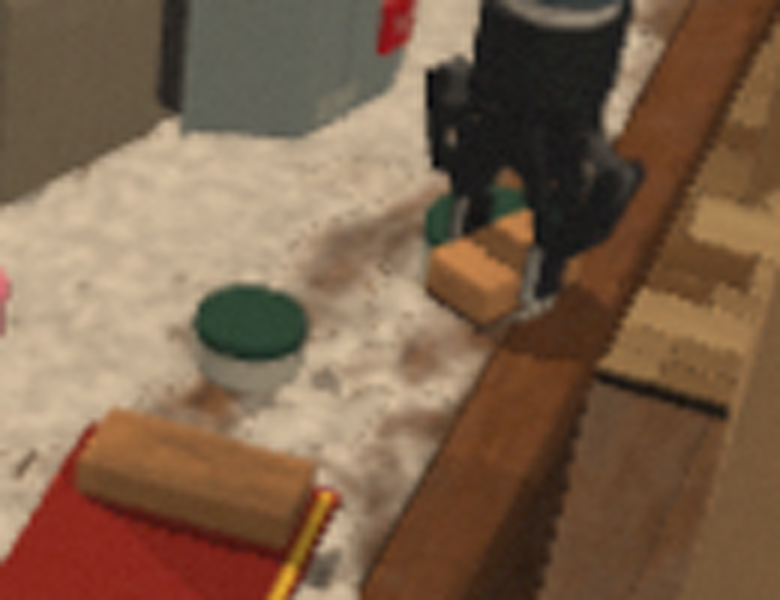

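The cork block is held and lifted. I carry it to the red mat.

Request:
{"name": "send_rows", "arguments": {
  "moves": [
    {"tx": 26.5, "ty": -1, "tz": 2, "ax": 0, "ay": 0, "az": 1.05, "grip": 0},
    {"tx": 26.5, "ty": -1, "tz": 2, "ax": 0, "ay": 0, "az": 1.05, "grip": 0},
    {"tx": 26.5, "ty": -1, "tz": 2, "ax": 0, "ay": 0, "az": 1.05, "grip": 0},
    {"tx": 26.5, "ty": -1, "tz": 2, "ax": 0, "ay": 0, "az": 1.05, "grip": 0},
    {"tx": 26.5, "ty": -1, "tz": 2, "ax": 0, "ay": 0, "az": 1.05, "grip": 0},
    {"tx": 26.5, "ty": -1, "tz": 2, "ax": 0, "ay": 0, "az": 1.05, "grip": 0},
    {"tx": 26.5, "ty": -1, "tz": 2, "ax": 0, "ay": 0, "az": 1.05, "grip": 0},
    {"tx": 26.5, "ty": -1, "tz": 2, "ax": 0, "ay": 0, "az": 1.05, "grip": 0}
  ]
}}

```text
clock: 5.55
ee_pos: [510.9, -48.3, 256.1]
ee_rot: [1.0, 0.025, -0.001, -0.0]
wrist_force: [-0.3, -0.3, -0.5]
finger_gap: 44.5
```

Request:
{"name": "send_rows", "arguments": {
  "moves": [
    {"tx": 0, "ty": 0, "tz": 0, "ax": 0, "ay": 0, "az": 0, "grip": 0},
    {"tx": 0, "ty": 0, "tz": 0, "ax": 0, "ay": 0, "az": 0, "grip": 0}
  ]
}}

```text
clock: 5.75
ee_pos: [510.6, -50.2, 256.7]
ee_rot: [1.0, 0.027, -0.001, -0.0]
wrist_force: [0.4, 0.4, -0.5]
finger_gap: 44.9
```

```bash
python3 plan.py 511,-50.7,187,-87.1
```

```text
t 5.75 p [510.6 -50.2 256.7] phi -86.9 z [-0.002  0.    -1.   ] gap 44.9 F [ 0.4  0.4 -0.5] q [-0.12  0.49  1.96 -0.    0.69  1.39]
to (511.0, -50.7, 187.0, -87.1) txyz [0.05 0.05 6.97] axyz [-0.     0.002  0.004] q6~ 1.42
```

Request:
{"name": "send_rows", "arguments": {
  "moves": [
    {"tx": 0, "ty": 0, "tz": 4, "ax": 0, "ay": 0, "az": 0, "grip": 0},
    {"tx": 0, "ty": 0, "tz": 6, "ax": 0, "ay": 0, "az": 0, "grip": 0},
    {"tx": 0, "ty": 0, "tz": 6.9, "ax": 0, "ay": 0, "az": 0, "grip": 0},
    {"tx": 0, "ty": 0, "tz": 6.9, "ax": 0, "ay": 0, "az": 0, "grip": 0},
    {"tx": 0, "ty": 0, "tz": 6.9, "ax": 0, "ay": 0, "az": 0, "grip": 0}
  ]
}}

```text
clock: 6.25
ee_pos: [511.1, -50.6, 188.6]
ee_rot: [1.0, 0.026, -0.0, -0.0]
wrist_force: [-0.7, 0.0, -0.6]
finger_gap: 44.4
```

```bash
python3 plan.py
```

```text
t 6.25 p [511.1 -50.6 188.6] phi -87.0 z [-0.  0. -1.] gap 44.4 F [-0.7  0.  -0.6] q [-0.12  0.62  1.97 -0.    0.55  1.4 ]
```

Request:
{"name": "send_rows", "arguments": {
  "moves": [
    {"tx": 0, "ty": 0, "tz": 0.15, "ax": 0, "ay": 0, "az": 0, "grip": 0},
    {"tx": 0, "ty": 0, "tz": 0.15, "ax": 0, "ay": 0, "az": 0, "grip": 0},
    {"tx": 0, "ty": 0, "tz": 0.15, "ax": 0, "ay": 0, "az": 0, "grip": 0}
  ]
}}

```text
clock: 6.55
ee_pos: [511.2, -50.3, 187.3]
ee_rot: [1.0, 0.026, 0.0, 0.0]
wrist_force: [-0.1, 0.4, -0.9]
finger_gap: 44.5
```

Request:
{"name": "send_rows", "arguments": {
  "moves": [
    {"tx": 0, "ty": 0, "tz": 0.1, "ax": 0, "ay": 0, "az": 0, "grip": 0},
    {"tx": 0, "ty": 0, "tz": 0.2, "ax": 0, "ay": 0, "az": 0, "grip": 0},
    {"tx": 0, "ty": 0, "tz": 0.2, "ax": 0, "ay": 0, "az": 0, "grip": 0}
  ]
}}

```text
clock: 6.85
ee_pos: [511.2, -50.3, 186.7]
ee_rot: [1.0, 0.026, 0.0, 0.0]
wrist_force: [-4.8, -0.9, 20.3]
finger_gap: 45.0
```

Contact with 20 N. I release and lift.

Request:
{"name": "send_rows", "arguments": {
  "moves": [
    {"tx": 0, "ty": 0, "tz": -0.1, "ax": 0, "ay": 0, "az": 0, "grip": 0},
    {"tx": 0, "ty": 0, "tz": -0.1, "ax": 0, "ay": 0, "az": 0, "grip": 0.8},
    {"tx": 0, "ty": 0, "tz": -0.1, "ax": 0, "ay": 0, "az": 0, "grip": 0.8},
    {"tx": 0, "ty": 0, "tz": -0.1, "ax": 0, "ay": 0, "az": 0, "grip": 0.8},
    {"tx": 0, "ty": 0, "tz": -3, "ax": 0, "ay": 0, "az": 0, "grip": 0.8},
    {"tx": 0, "ty": 0, "tz": -7, "ax": 0, "ay": 0, "az": 0, "grip": 0.8},
    {"tx": 0, "ty": 0, "tz": -10, "ax": 0, "ay": 0, "az": 0, "grip": 1},
    {"tx": 0, "ty": 0, "tz": -10, "ax": 0, "ay": 0, "az": 0, "grip": 1}
  ]
}}

```text
clock: 7.65
ee_pos: [512.6, -50.4, 288.6]
ee_rot: [1.0, 0.026, 0.003, 0.001]
wrist_force: [0.4, 0.1, 0.7]
finger_gap: 85.4
```

```bash
python3 plan.py 540,170,320,-20 547,306,260,0
```

```text
t 7.65 p [512.6 -50.4 288.6] phi -87.0 z [ 0.007 -0.001 -1.   ] gap 85.4 F [0.4 0.1 0.7] q [-0.12  0.44  1.95 -0.    0.75  1.4 ]
to (540.0, 170.0, 320.0, -20.0) txyz [  3.9  -21.86  -3.14] axyz [ 0.005 -0.005 -1.17 ] q6~ 0.65
to (547.0, 306.0, 260.0, 0.0) txyz [  5.27 -35.42   2.85] axyz [ 0.006 -0.005 -1.519] q6~ 0.51
```

Request:
{"name": "send_rows", "arguments": {
  "moves": [
    {"tx": 5.3, "ty": -35.4, "tz": 1, "ax": 0, "ay": 0, "az": -1.57, "grip": 1},
    {"tx": 5.3, "ty": -35.4, "tz": 1, "ax": 0, "ay": 0, "az": -1.57, "grip": 1},
    {"tx": 5.3, "ty": -35.4, "tz": 1, "ax": 0, "ay": 0, "az": -1.57, "grip": 1},
    {"tx": 5.3, "ty": -35.4, "tz": 1, "ax": 0, "ay": 0, "az": -1.57, "grip": 1},
    {"tx": 5.3, "ty": -35.4, "tz": 1, "ax": 0, "ay": 0, "az": -1.57, "grip": 1},
    {"tx": 5.3, "ty": -35.4, "tz": 1, "ax": 0, "ay": 0, "az": -1.57, "grip": 1},
    {"tx": 5.3, "ty": -35.4, "tz": 1, "ax": 0, "ay": 0, "az": -1.57, "grip": 1},
    {"tx": 5.3, "ty": -35.4, "tz": 1, "ax": 0, "ay": 0, "az": -1.57, "grip": 1}
  ]
}}

```text
clock: 8.45
ee_pos: [545.6, 311.0, 274.0]
ee_rot: [0.807, 0.59, 0.001, -0.0]
wrist_force: [0.7, -0.6, 0.1]
finger_gap: 85.2
```

```bash
python3 plan.py 546,306.5,240,3
python3 - <<'E'
from h import *
p,d=shot("side"); crop(p,(300,190),65,50,6,"pics/s3.png")
p,d=shot("top");P=depthpts("top",d);t=P[...,2]
m=np.zeros_like(t,bool);m[190:230,258:278]=1
m&=(t>20)&(t<50)
v,u=np.nonzero(m);w=pix2plane("top",np.c_[u,v],34)[:,:2].astype(np.float32)
print(cv2.minAreaRect(w),w.mean(0),m.sum())
E
```

```text
t 8.45 p [545.6 311.  274. ] phi -17.7 z [ 0.001  0.001 -1.   ] gap 85.2 F [ 0.7 -0.6  0.1] q [0.5  0.59 1.7  0.   0.85 0.81]
to (546.0, 306.5, 240.0, 3.0) txyz [-0.42  0.17  3.4 ] axyz [ 0.001 -0.002 -0.361] q6~ 0.46
((510.43768310546875, -52.415855407714844), (73.7601318359375, 44.92943572998047), 3.023833751678467) [510.29532  -52.534374] 226
```

View pics/s3.png

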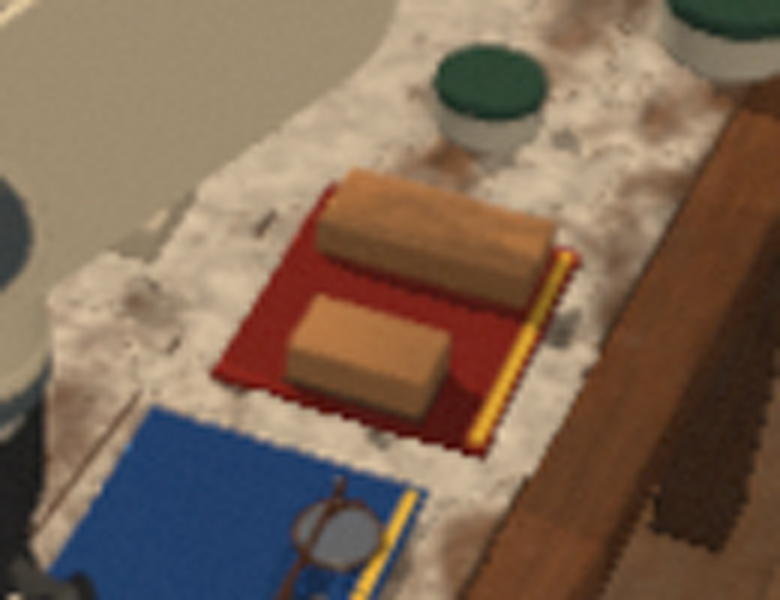

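The cork block lies parallel to the pine, with a gap of about 60 mm by the top depth picture. Next is the bush.

Request:
{"name": "send_rows", "arguments": {
  "moves": [
    {"tx": -0.4, "ty": 0.2, "tz": 3.4, "ax": 0, "ay": 0, "az": -0.36, "grip": 1},
    {"tx": -0.4, "ty": 0.2, "tz": 3.4, "ax": 0, "ay": 0, "az": -0.36, "grip": 1},
    {"tx": -0.4, "ty": 0.2, "tz": 3.4, "ax": 0, "ay": 0, "az": -0.36, "grip": 1},
    {"tx": -0.4, "ty": 0.2, "tz": 3.4, "ax": 0, "ay": 0, "az": -0.36, "grip": 0.7},
    {"tx": -0.4, "ty": 0.2, "tz": 3.4, "ax": 0, "ay": 0, "az": -0.36, "grip": 0.7}
  ]
}}

```text
clock: 9.05
ee_pos: [546.3, 300.6, 240.7]
ee_rot: [0.694, 0.72, -0.0, -0.0]
wrist_force: [-0.3, -0.3, 0.1]
finger_gap: 60.2
```

```bash
python3 plan.py 546,306.5,178,3
python3 - <<'E'
from h import *
p,d=shot("side"); crop(p,(220,270),65,50,6,"pics/s4.png")
E
```

```text
t 9.05 p [546.3 300.6 240.7] phi 2.0 z [-0.001 -0.001 -1.   ] gap 60.2 F [-0.3 -0.3  0.1] q [ 0.48  0.64  1.72 -0.    0.79  0.45]
to (546.0, 306.5, 178.0, 3.0) txyz [ 0.6  -0.    6.27] axyz [-0.001  0.    -0.017] q6~ 0.46
```

View pics/s4.png

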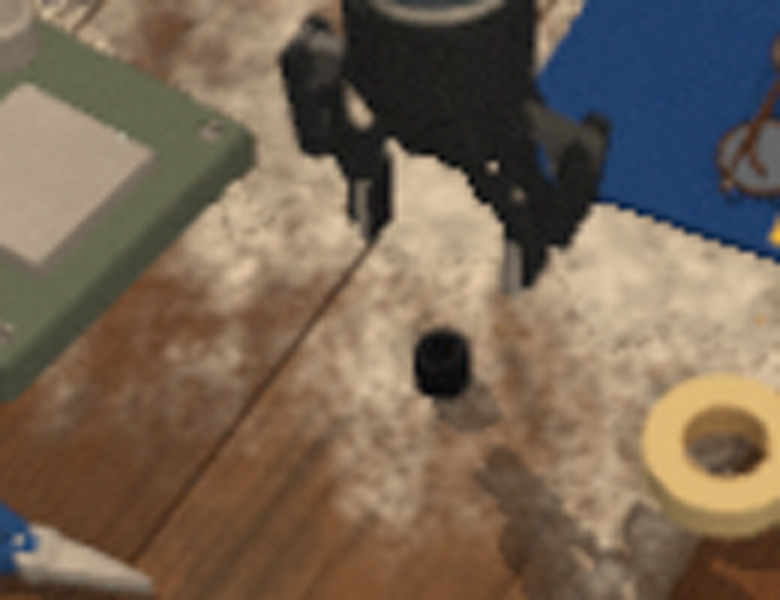

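Request:
{"name": "send_rows", "arguments": {
  "moves": [
    {"tx": 0.6, "ty": 0, "tz": 2, "ax": 0, "ay": 0, "az": 0, "grip": 0.7},
    {"tx": 0.6, "ty": 0, "tz": 5, "ax": 0, "ay": 0, "az": 0, "grip": 0.7},
    {"tx": 0.6, "ty": 0, "tz": 6.3, "ax": 0, "ay": 0, "az": 0, "grip": 0.7},
    {"tx": 0.6, "ty": 0, "tz": 6.3, "ax": 0, "ay": 0, "az": 0, "grip": 0.7},
    {"tx": 0.6, "ty": 0, "tz": 6.3, "ax": 0, "ay": 0, "az": 0, "grip": 0},
    {"tx": 0.6, "ty": 0, "tz": 6.3, "ax": 0, "ay": 0, "az": 0, "grip": 0},
    {"tx": 0.6, "ty": 0, "tz": 6.3, "ax": 0, "ay": 0, "az": 0, "grip": 0},
    {"tx": 0.6, "ty": 0, "tz": 6.3, "ax": 0, "ay": 0, "az": 0, "grip": 0}
  ]
}}

```text
clock: 9.9
ee_pos: [546.7, 307.9, 179.7]
ee_rot: [0.693, 0.721, 0.001, 0.0]
wrist_force: [-1.2, -0.9, 6.3]
finger_gap: 23.2
```

```bash
python3 plan.py
```

```text
t 9.9 p [546.7 307.9 179.7] phi 2.3 z [ 0.002  0.001 -1.   ] gap 23.2 F [-1.2 -0.9  6.3] q [ 0.49  0.73  1.72 -0.    0.69  0.45]
```

Request:
{"name": "send_rows", "arguments": {
  "moves": [
    {"tx": 0, "ty": 0, "tz": 0, "ax": 0, "ay": 0, "az": 0, "grip": 0},
    {"tx": 0, "ty": 0, "tz": -4, "ax": 0, "ay": 0, "az": 0, "grip": 0},
    {"tx": 0, "ty": 0, "tz": -8, "ax": 0, "ay": 0, "az": 0, "grip": 0},
    {"tx": 0, "ty": 0, "tz": -11, "ax": 0, "ay": 0, "az": 0, "grip": 0},
    {"tx": 0, "ty": 0, "tz": -11, "ax": 0, "ay": 0, "az": 0, "grip": 0}
  ]
}}

```text
clock: 10.4
ee_pos: [547.7, 308.4, 293.5]
ee_rot: [0.693, 0.721, 0.004, 0.001]
wrist_force: [-0.3, 0.4, -0.6]
finger_gap: 23.2
```

```bash
python3 plan.py 513.6,-105.2,280,3
python3 - <<'E'
from h import *
p,d=shot("side"); crop(p,(220,250),65,50,6,"pics/s5.png")
E
```

```text
t 10.4 p [547.7 308.4 293.5] phi 2.3 z [ 0.008  0.004 -1.   ] gap 23.2 F [-0.3  0.4 -0.6] q [ 0.49  0.56  1.69 -0.    0.88  0.45]
to (513.6, -105.2, 280.0, 3.0) txyz [-41.2   -5.1    1.14] axyz [ 0.008 -0.004 -0.012] q6~ -0.25
```

View pics/s5.png

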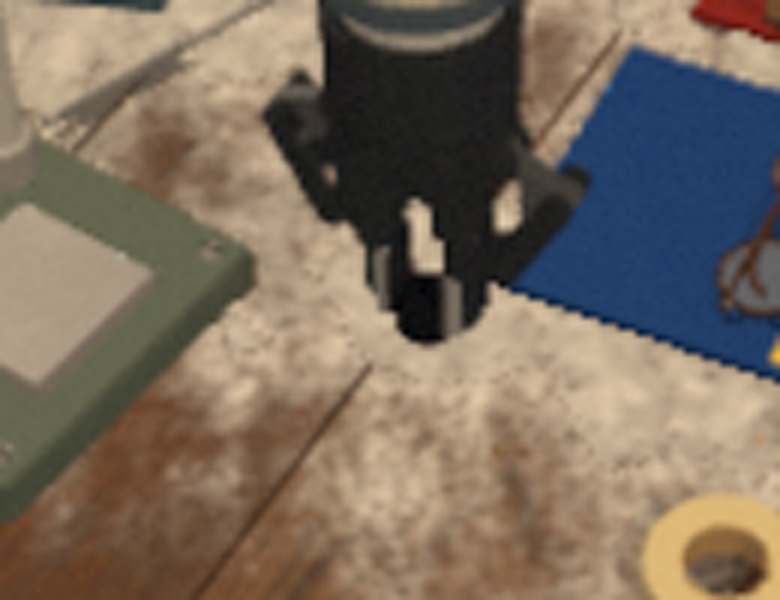

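The bush is held. I carry it to the gap.

Request:
{"name": "send_rows", "arguments": {
  "moves": [
    {"tx": -41.2, "ty": -5.1, "tz": 1, "ax": 0, "ay": 0, "az": 0, "grip": 0},
    {"tx": -41.2, "ty": -5.1, "tz": 1, "ax": 0, "ay": 0, "az": 0, "grip": 0},
    {"tx": -41.2, "ty": -5.1, "tz": 1, "ax": 0, "ay": 0, "az": 0, "grip": 0},
    {"tx": -41.2, "ty": -5.1, "tz": 1, "ax": 0, "ay": 0, "az": 0, "grip": 0},
    {"tx": -41.2, "ty": -5.1, "tz": 1, "ax": 0, "ay": 0, "az": 0, "grip": 0},
    {"tx": -41.2, "ty": -5.1, "tz": 1, "ax": 0, "ay": 0, "az": 0, "grip": 0},
    {"tx": -41.2, "ty": -5.1, "tz": 1, "ax": 0, "ay": 0, "az": 0, "grip": 0},
    {"tx": -41.2, "ty": -5.1, "tz": 1, "ax": 0, "ay": 0, "az": 0, "grip": 0}
  ]
}}

```text
clock: 11.25
ee_pos: [512.3, -92.7, 277.6]
ee_rot: [0.692, 0.721, -0.0, -0.001]
wrist_force: [1.2, -0.4, -0.2]
finger_gap: 22.9
```

```bash
python3 plan.py 513.6,-105.2,250,3
```

```text
t 11.25 p [512.3 -92.7 277.6] phi 2.4 z [-0.001  0.    -1.   ] gap 22.9 F [ 1.2 -0.4 -0.2] q [-0.2   0.46  1.94 -0.    0.74 -0.24]
to (513.6, -105.2, 250.0, 3.0) txyz [-1.25  0.09  2.75] axyz [-0.001 -0.    -0.011] q6~ -0.25
```

Request:
{"name": "send_rows", "arguments": {
  "moves": [
    {"tx": -0.8, "ty": 0.1, "tz": 2.7, "ax": 0, "ay": 0, "az": 0, "grip": 0},
    {"tx": -0.8, "ty": 0.1, "tz": 2.7, "ax": 0, "ay": 0, "az": 0, "grip": 0},
    {"tx": -0.8, "ty": 0.1, "tz": 2.7, "ax": 0, "ay": 0, "az": 0, "grip": 0},
    {"tx": -0.8, "ty": 0.1, "tz": 2.7, "ax": 0, "ay": 0, "az": 0, "grip": 0}
  ]
}}

```text
clock: 11.65
ee_pos: [514.7, -97.9, 251.6]
ee_rot: [0.692, 0.722, -0.0, -0.0]
wrist_force: [1.0, -0.4, -0.0]
finger_gap: 23.3
```

```bash
python3 plan.py 513.6,-105.2,190,3
python3 - <<'E'
from h import *
p,d=shot("side"); crop(p,(300,190),65,50,6,"pics/s6.png")
E
```

```text
t 11.65 p [514.7 -97.9 251.6] phi 2.4 z [-0.  0. -1.] gap 23.3 F [ 1.  -0.4 -0. ] q [-0.21  0.51  1.94  0.    0.69 -0.25]
to (513.6, -105.2, 190.0, 3.0) txyz [-0.73 -0.14  6.16] axyz [-0.   -0.   -0.01] q6~ -0.25
```

View pics/s6.png

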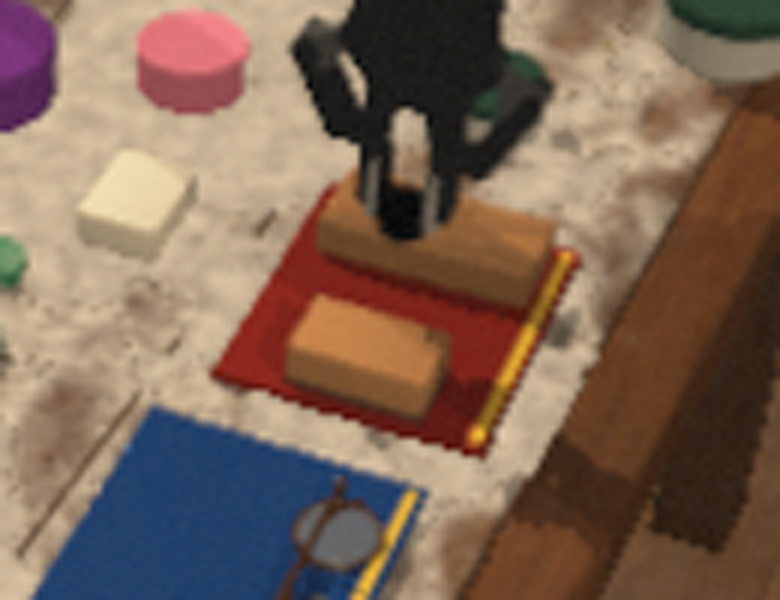

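Request:
{"name": "send_rows", "arguments": {
  "moves": [
    {"tx": -0.7, "ty": -0.1, "tz": 0, "ax": 0, "ay": 0, "az": 0, "grip": 0},
    {"tx": -0.7, "ty": -0.1, "tz": 2, "ax": 0, "ay": 0, "az": 0, "grip": 0},
    {"tx": -0.7, "ty": -0.1, "tz": 4, "ax": 0, "ay": 0, "az": 0, "grip": 0},
    {"tx": -0.7, "ty": -0.1, "tz": 6, "ax": 0, "ay": 0, "az": 0, "grip": 0},
    {"tx": -0.7, "ty": -0.1, "tz": 6, "ax": 0, "ay": 0, "az": 0, "grip": 0},
    {"tx": -0.7, "ty": -0.1, "tz": 6, "ax": 0, "ay": 0, "az": 0, "grip": 0}
  ]
}}

```text
clock: 12.3
ee_pos: [514.1, -105.7, 191.8]
ee_rot: [0.692, 0.722, -0.0, -0.0]
wrist_force: [1.0, -0.3, 0.6]
finger_gap: 23.4
```

```bash
python3 plan.py 513.6,-105.2,187,3
```

```text
t 12.3 p [ 514.1 -105.7  191.8] phi 2.4 z [-0. -0. -1.] gap 23.4 F [ 1.  -0.3  0.6] q [-0.23  0.62  1.95 -0.    0.57 -0.27]
to (513.6, -105.2, 187.0, 3.0) txyz [ 0.05 -0.05  0.48] axyz [-0.    -0.    -0.011] q6~ -0.25
```

Request:
{"name": "send_rows", "arguments": {
  "moves": [
    {"tx": 0, "ty": 0, "tz": 0.2, "ax": 0, "ay": 0, "az": 0, "grip": 0},
    {"tx": 0, "ty": 0, "tz": 0.4, "ax": 0, "ay": 0, "az": 0, "grip": 0},
    {"tx": 0, "ty": 0, "tz": 0.4, "ax": 0, "ay": 0, "az": 0, "grip": 0}
  ]
}}

```text
clock: 12.6
ee_pos: [514.1, -105.9, 187.9]
ee_rot: [0.692, 0.722, 0.0, 0.0]
wrist_force: [-0.9, -0.3, -1.0]
finger_gap: 22.9
```

Request:
{"name": "send_rows", "arguments": {
  "moves": [
    {"tx": 0, "ty": 0, "tz": 0.1, "ax": 0, "ay": 0, "az": 0, "grip": 0},
    {"tx": 0, "ty": 0, "tz": 0.1, "ax": 0, "ay": 0, "az": 0, "grip": 0},
    {"tx": 0, "ty": 0, "tz": 0.1, "ax": 0, "ay": 0, "az": 0, "grip": 0}
  ]
}}

```text
clock: 12.9
ee_pos: [514.1, -106.0, 187.6]
ee_rot: [0.692, 0.721, 0.0, 0.0]
wrist_force: [-2.7, 1.0, 11.7]
finger_gap: 23.6
```

Request:
{"name": "send_rows", "arguments": {
  "moves": [
    {"tx": 0, "ty": 0, "tz": 0, "ax": 0, "ay": 0, "az": 0, "grip": 0.6},
    {"tx": 0, "ty": 0, "tz": 0, "ax": 0, "ay": 0, "az": 0, "grip": 0.6},
    {"tx": 0, "ty": 0, "tz": 0, "ax": 0, "ay": 0, "az": 0, "grip": 0.6},
    {"tx": 0, "ty": 0, "tz": 0, "ax": 0, "ay": 0, "az": 0, "grip": 0.6},
    {"tx": 0, "ty": 0, "tz": -3, "ax": 0, "ay": 0, "az": 0, "grip": 0.6},
    {"tx": 0, "ty": 0, "tz": -7, "ax": 0, "ay": 0, "az": 0, "grip": 0.6},
    {"tx": 0, "ty": 0, "tz": -11, "ax": 0, "ay": 0, "az": 0, "grip": 1},
    {"tx": 0, "ty": 0, "tz": -11, "ax": 0, "ay": 0, "az": 0, "grip": 1}
  ]
}}

```text
clock: 13.7
ee_pos: [515.7, -106.3, 301.1]
ee_rot: [0.692, 0.721, 0.002, 0.004]
wrist_force: [-0.0, 0.1, 0.2]
finger_gap: 78.2
```

```bash
python3 plan.py 538,-298,260,-86
```

```text
t 13.7 p [ 515.7 -106.3  301.1] phi 2.4 z [ 0.008 -0.002 -1.   ] gap 78.2 F [-0.   0.1  0.2] q [-0.23  0.43  1.92 -0.    0.78 -0.27]
to (538.0, -298.0, 260.0, -86.0) txyz [-19.24   1.41   4.16] axyz [ 0.008 -0.005  1.542] q6~ 1.0
```

Request:
{"name": "send_rows", "arguments": {
  "moves": [
    {"tx": -19.2, "ty": 1.4, "tz": 0, "ax": 0, "ay": 0, "az": 0.8, "grip": 1},
    {"tx": -19.2, "ty": 1.4, "tz": 0, "ax": 0, "ay": 0, "az": 0.8, "grip": 1},
    {"tx": -19.2, "ty": 1.4, "tz": 0, "ax": 0, "ay": 0, "az": 0.8, "grip": 1},
    {"tx": -19.2, "ty": 1.4, "tz": 4, "ax": 0, "ay": 0, "az": 0.8, "grip": 1},
    {"tx": -19.2, "ty": 1.4, "tz": 4, "ax": 0, "ay": 0, "az": 0.8, "grip": 1},
    {"tx": -19.2, "ty": 1.4, "tz": 4, "ax": 0, "ay": 0, "az": 0.8, "grip": 1},
    {"tx": -19.2, "ty": 1.4, "tz": 4, "ax": 0, "ay": 0, "az": 0.8, "grip": 1},
    {"tx": -19.2, "ty": 1.4, "tz": 4, "ax": 0, "ay": 0, "az": 0.8, "grip": 1}
  ]
}}

```text
clock: 14.5
ee_pos: [535.6, -297.0, 255.9]
ee_rot: [0.918, 0.396, -0.0, -0.0]
wrist_force: [0.1, -0.4, -0.3]
finger_gap: 85.5
```

```bash
python3 plan.py 538,-298,230,-43
python3 - <<'E'
from h import *
p,d=shot("side"); crop(p,(310,165),65,50,6,"pics/s7.png")
E
```

```text
t 14.5 p [ 535.6 -297.   255.9] phi -43.4 z [-0.001  0.    -1.   ] gap 85.5 F [ 0.1 -0.4 -0.3] q [-0.53  0.6   1.74  0.    0.8   0.23]
to (538.0, -298.0, 230.0, -43.0) txyz [0.09 0.25 2.59] axyz [-0.001  0.    -0.007] q6~ 0.24
```

View pics/s7.png

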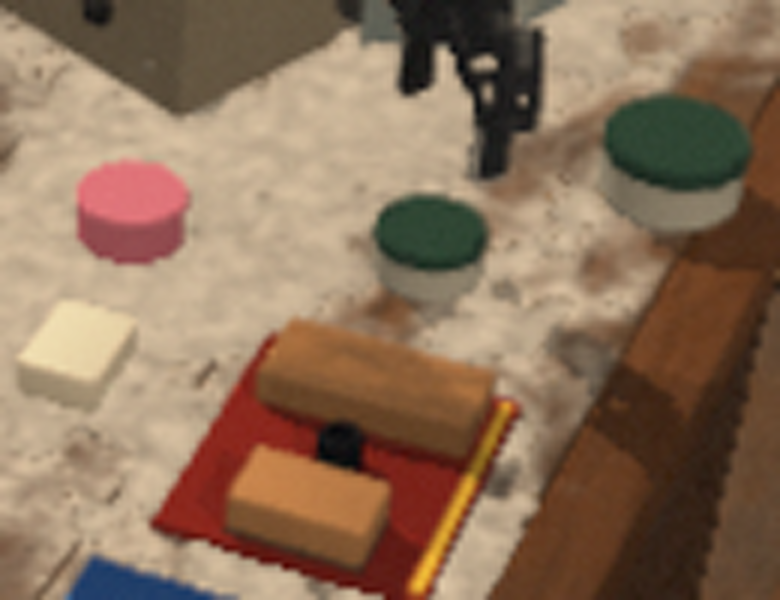

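Request:
{"name": "send_rows", "arguments": {
  "moves": [
    {"tx": 0.1, "ty": 0.2, "tz": 1, "ax": 0, "ay": 0, "az": 0, "grip": 1},
    {"tx": 0.1, "ty": 0.2, "tz": 4, "ax": 0, "ay": 0, "az": 0, "grip": 1},
    {"tx": 0.1, "ty": 0.2, "tz": 6, "ax": 0, "ay": 0, "az": 0, "grip": 1},
    {"tx": 0.1, "ty": 0.2, "tz": 8, "ax": 0, "ay": 0, "az": 0, "grip": 1},
    {"tx": 0.1, "ty": 0.2, "tz": 8, "ax": 0, "ay": 0, "az": 0, "grip": 1},
    {"tx": 0.1, "ty": 0.2, "tz": 8, "ax": 0, "ay": 0, "az": 0, "grip": 1}
  ]
}}

```text
clock: 15.15
ee_pos: [538.0, -297.6, 176.2]
ee_rot: [0.919, 0.395, -0.0, -0.0]
wrist_force: [-0.3, 0.5, 0.3]
finger_gap: 85.3
```

```bash
python3 plan.py 538,-298,172,-43
```

```text
t 15.15 p [ 538.  -297.6  176.2] phi -43.4 z [-0.001  0.    -1.   ] gap 85.3 F [-0.3  0.5  0.3] q [-0.52  0.73  1.74 -0.    0.67  0.23]
to (538.0, -298.0, 172.0, -43.0) txyz [-0.03  0.03  0.42] axyz [-0.001  0.    -0.008] q6~ 0.24
```

Request:
{"name": "send_rows", "arguments": {
  "moves": [
    {"tx": 0, "ty": 0, "tz": 0.3, "ax": 0, "ay": 0, "az": 0, "grip": 1},
    {"tx": 0, "ty": 0, "tz": 0.3, "ax": 0, "ay": 0, "az": 0, "grip": 0.5},
    {"tx": 0, "ty": 0, "tz": 0.3, "ax": 0, "ay": 0, "az": 0, "grip": 0.5},
    {"tx": 0, "ty": 0, "tz": 0.3, "ax": 0, "ay": 0, "az": 0, "grip": 0.5},
    {"tx": 0, "ty": 0, "tz": 0.3, "ax": 0, "ay": 0, "az": 0, "grip": 0.5},
    {"tx": 0, "ty": 0, "tz": 0.3, "ax": 0, "ay": 0, "az": 0, "grip": 0.5}
  ]
}}

```text
clock: 15.75
ee_pos: [538.2, -298.0, 174.9]
ee_rot: [0.919, 0.395, 0.0, 0.001]
wrist_force: [-1.5, 0.9, 6.5]
finger_gap: 65.0
```

```bash
python3 plan.py
```

```text
t 15.75 p [ 538.2 -298.   174.9] phi -43.5 z [ 0.001 -0.001 -1.   ] gap 65.0 F [-1.5  0.9  6.5] q [-0.52  0.73  1.74  0.    0.66  0.23]
```

Request:
{"name": "send_rows", "arguments": {
  "moves": [
    {"tx": 0, "ty": 0, "tz": -2, "ax": 0, "ay": 0, "az": 0, "grip": 0.5},
    {"tx": 0, "ty": 0, "tz": -5, "ax": 0, "ay": 0, "az": 0, "grip": 0.5},
    {"tx": 0, "ty": 0, "tz": -9, "ax": 0, "ay": 0, "az": 0, "grip": 0.5},
    {"tx": 0, "ty": 0, "tz": -11, "ax": 0, "ay": 0, "az": 0, "grip": 0.5},
    {"tx": 0, "ty": 0, "tz": -11, "ax": 0, "ay": 0, "az": 0, "grip": 0.5}
  ]
}}

```text
clock: 16.25
ee_pos: [539.0, -298.5, 287.6]
ee_rot: [0.919, 0.395, 0.002, 0.003]
wrist_force: [0.5, -0.1, -0.3]
finger_gap: 64.9
```

```bash
python3 plan.py 552.3,102.2,285,-87
python3 - <<'E'
from h import *
p,d=shot("side"); crop(p,(310,165),65,50,6,"pics/s8.png")
p,d=shot("top");P=depthpts("top",d);t=P[...,2];hsv=cv2.cvtColor(p,cv2.COLOR_BGR2HSV)
m=np.zeros((384,512),np.uint8);R=(slice(175,238),slice(196,256))
h=hsv[R];m[R]=((((h[...,0]>100)&(h[...,0]<130))|((h[...,0]>=18)&(h[...,0]<=34)))&(h[...,1]>110)).astype(np.uint8)
m=cv2.morphologyEx(m,cv2.MORPH_CLOSE,np.ones((9,9)))
n,l,st,c=cv2.connectedComponentsWithStats(m);i=1+np.argmax(st[1:,4])
v,u=np.nonzero(l==i);w=pix2plane("top",np.c_[u,v],8)[:,:2].astype(np.float32);print("blue",cv2.minAreaRect(w),w.mean(0))
# bush
m=(hsv[...,2]<70)&(t>10)&(t<50);k=np.zeros_like(m);k[185:230,268:290]=1;m&=k
v,u=np.nonzero(m);w=pix2plane("top",np.c_[u,v],28)[:,:2];print("bush",w.mean(0),len(w))
E
```

```text
t 16.25 p [ 539.  -298.5  287.6] phi -43.5 z [ 0.006 -0.004 -1.   ] gap 64.9 F [ 0.5 -0.1 -0.3] q [-0.53  0.56  1.72  0.    0.85  0.23]
to (552.3, 102.2, 285.0, -87.0) txyz [ 29.98 -26.61   0.12] axyz [ 0.006 -0.004  0.759] q6~ 1.7
blue ((519.13427734375, 101.58061981201172), (142.77908325195312, 168.60240173339844), 3.1869494915008545) [525.19543 101.93496]
bush [ 512.73015269 -104.37334764] 18
```

View pics/s8.png

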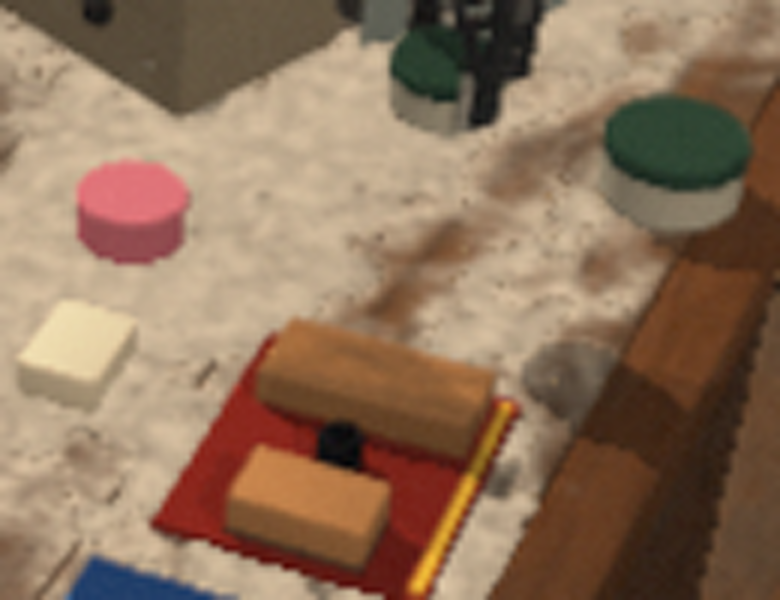

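The tin is held and lifted. I carry it over the blue mat.

Request:
{"name": "send_rows", "arguments": {
  "moves": [
    {"tx": 30, "ty": -26.6, "tz": 0, "ax": 0, "ay": 0, "az": 0.76, "grip": 0.5},
    {"tx": 30, "ty": -26.6, "tz": 0, "ax": 0, "ay": 0, "az": 0.76, "grip": 0.5},
    {"tx": 30, "ty": -26.6, "tz": 0, "ax": 0, "ay": 0, "az": 0.76, "grip": 0.5},
    {"tx": 30, "ty": -26.6, "tz": 0, "ax": 0, "ay": 0, "az": 0.76, "grip": 0.5},
    {"tx": 30, "ty": -26.6, "tz": 0, "ax": 0, "ay": 0, "az": 0.76, "grip": 0.5},
    {"tx": 30, "ty": -26.6, "tz": 0, "ax": 0, "ay": 0, "az": 0.76, "grip": 0.5},
    {"tx": 30, "ty": -26.6, "tz": 0, "ax": 0, "ay": 0, "az": 0.76, "grip": 0.5},
    {"tx": 30, "ty": -26.6, "tz": 0, "ax": 0, "ay": 0, "az": 0.76, "grip": 0.5}
  ]
}}

```text
clock: 17.15
ee_pos: [550.0, 90.2, 282.0]
ee_rot: [1.0, 0.026, -0.001, 0.0]
wrist_force: [0.4, -1.0, -0.5]
finger_gap: 64.5
```

Request:
{"name": "send_rows", "arguments": {
  "moves": [
    {"tx": 0, "ty": 0, "tz": 2, "ax": 0, "ay": 0, "az": 0, "grip": 0.5},
    {"tx": 0, "ty": 0, "tz": 2, "ax": 0, "ay": 0, "az": 0, "grip": 0.5}
  ]
}}

```text
clock: 17.35
ee_pos: [549.2, 89.7, 260.4]
ee_rot: [1.0, 0.028, -0.003, 0.0]
wrist_force: [-0.7, -0.2, -0.9]
finger_gap: 64.9
```

```bash
python3 plan.py 552,103,186,-87
```

```text
t 17.35 p [549.2  89.7 260.4] phi -86.8 z [-0.006 -0.001 -1.   ] gap 64.9 F [-0.7 -0.2 -0.9] q [ 0.14  0.53  1.87 -0.    0.75  1.66]
to (552.0, 103.0, 186.0, -87.0) txyz [ 0.4  -1.32  7.44] axyz [0.001 0.006 0.003] q6~ 1.7
```

Request:
{"name": "send_rows", "arguments": {
  "moves": [
    {"tx": 0.4, "ty": -1.3, "tz": 0, "ax": 0, "ay": 0.01, "az": 0, "grip": 0.5},
    {"tx": 0.4, "ty": -1.3, "tz": 3, "ax": 0, "ay": 0.01, "az": 0, "grip": 0.5},
    {"tx": 0.4, "ty": -1.3, "tz": 5, "ax": 0, "ay": 0.01, "az": 0, "grip": 0.5},
    {"tx": 0.4, "ty": -1.3, "tz": 7, "ax": 0, "ay": 0.01, "az": 0, "grip": 0.5},
    {"tx": 0.4, "ty": -1.3, "tz": 7.4, "ax": 0, "ay": 0.01, "az": 0, "grip": 0.5},
    {"tx": 0.4, "ty": -1.3, "tz": 7.4, "ax": 0, "ay": 0.01, "az": 0, "grip": 0.5}
  ]
}}

```text
clock: 17.95
ee_pos: [554.3, 101.0, 189.2]
ee_rot: [1.0, 0.025, 0.005, -0.0]
wrist_force: [-0.9, -1.1, -1.4]
finger_gap: 64.7
```

```bash
python3 plan.py 552,103,183,-87
```

```text
t 17.95 p [554.3 101.  189.2] phi -87.1 z [ 0.009  0.    -1.   ] gap 64.7 F [-0.9 -1.1 -1.4] q [ 0.16  0.66  1.87 -0.    0.61  1.68]
to (552.0, 103.0, 183.0, -87.0) txyz [-0.23 -0.22  0.62] axyz [ 0.    -0.009 -0.002] q6~ 1.7
```

Request:
{"name": "send_rows", "arguments": {
  "moves": [
    {"tx": -0.2, "ty": -0.2, "tz": 0.2, "ax": 0, "ay": -0.008, "az": 0, "grip": 0.5},
    {"tx": -0.2, "ty": -0.2, "tz": 0.4, "ax": 0, "ay": -0.008, "az": 0, "grip": 0.5},
    {"tx": -0.2, "ty": -0.2, "tz": 0.6, "ax": 0, "ay": -0.008, "az": 0, "grip": 0.5},
    {"tx": -0.2, "ty": -0.2, "tz": 0.6, "ax": 0, "ay": -0.008, "az": 0, "grip": 0.5}
  ]
}}

```text
clock: 18.35
ee_pos: [552.3, 103.4, 183.7]
ee_rot: [1.0, 0.026, 0.001, -0.0]
wrist_force: [-0.2, 0.3, -0.5]
finger_gap: 65.2
```

Request:
{"name": "send_rows", "arguments": {
  "moves": [
    {"tx": 0, "ty": 0, "tz": 0.1, "ax": 0, "ay": 0, "az": 0, "grip": 0.5},
    {"tx": 0, "ty": 0, "tz": 0.2, "ax": 0, "ay": 0, "az": 0, "grip": 0.5},
    {"tx": 0, "ty": 0, "tz": 0.2, "ax": 0, "ay": 0, "az": 0, "grip": 0.5}
  ]
}}

```text
clock: 18.65
ee_pos: [552.4, 103.5, 182.8]
ee_rot: [1.0, 0.026, 0.001, -0.0]
wrist_force: [-3.1, -0.5, 13.7]
finger_gap: 64.9
```

Request:
{"name": "send_rows", "arguments": {
  "moves": [
    {"tx": 0, "ty": 0, "tz": 0, "ax": 0, "ay": 0, "az": 0, "grip": 1},
    {"tx": 0, "ty": 0, "tz": 0, "ax": 0, "ay": 0, "az": 0, "grip": 1},
    {"tx": 0, "ty": 0, "tz": 0, "ax": 0, "ay": 0, "az": 0, "grip": 1},
    {"tx": 0, "ty": 0, "tz": -2, "ax": 0, "ay": 0, "az": 0, "grip": 1},
    {"tx": 0, "ty": 0, "tz": -5, "ax": 0, "ay": 0, "az": 0, "grip": 1},
    {"tx": 0, "ty": 0, "tz": -10, "ax": 0, "ay": 0, "az": 0, "grip": 1},
    {"tx": 0, "ty": 0, "tz": -10, "ax": 0, "ay": 0, "az": 0, "grip": 1}
  ]
}}

```text
clock: 19.35
ee_pos: [554.2, 103.7, 286.8]
ee_rot: [1.0, 0.026, 0.006, -0.001]
wrist_force: [0.9, 0.9, -0.3]
finger_gap: 85.2
```

```bash
python3 plan.py 500,442.5,260,-15
```

```text
t 19.35 p [554.2 103.7 286.8] phi -87.0 z [ 0.012  0.002 -1.   ] gap 85.2 F [ 0.9  0.9 -0.3] q [ 0.16  0.5   1.84 -0.    0.79  1.68]
to (500.0, 442.5, 260.0, -15.0) txyz [ -3.69 -34.11   2.67] axyz [ 0.006 -0.011 -1.257] q6~ 0.99
```

Request:
{"name": "send_rows", "arguments": {
  "moves": [
    {"tx": -3.7, "ty": -34.1, "tz": 0, "ax": 0, "ay": -0.01, "az": -1.2, "grip": 1},
    {"tx": -3.7, "ty": -34.1, "tz": 0, "ax": 0, "ay": -0.01, "az": -1.2, "grip": 1},
    {"tx": -3.7, "ty": -34.1, "tz": 0, "ax": 0, "ay": -0.01, "az": -1.2, "grip": 1},
    {"tx": -3.7, "ty": -34.1, "tz": 0, "ax": 0, "ay": -0.01, "az": -1.2, "grip": 1},
    {"tx": -3.7, "ty": -34.1, "tz": 0, "ax": 0, "ay": -0.01, "az": -1.2, "grip": 1},
    {"tx": -3.7, "ty": -34.1, "tz": 0, "ax": 0, "ay": -0.01, "az": -1.2, "grip": 1},
    {"tx": -3.7, "ty": -34.1, "tz": 0, "ax": 0, "ay": -0.01, "az": -1.2, "grip": 0.8},
    {"tx": -3.7, "ty": -34.1, "tz": 0, "ax": 0, "ay": -0.01, "az": -1.2, "grip": 0.8}
  ]
}}

```text
clock: 20.15
ee_pos: [496.0, 447.0, 280.8]
ee_rot: [0.807, 0.59, -0.003, 0.0]
wrist_force: [1.0, -0.7, 0.3]
finger_gap: 68.5
```

Request:
{"name": "send_rows", "arguments": {
  "moves": [
    {"tx": 0, "ty": 0, "tz": 2, "ax": 0, "ay": 0, "az": 0, "grip": 0.8},
    {"tx": 0, "ty": 0, "tz": 2, "ax": 0, "ay": 0, "az": 0, "grip": 0.8},
    {"tx": 0, "ty": 0, "tz": 2, "ax": 0, "ay": 0, "az": 0, "grip": 0.8}
  ]
}}

```text
clock: 20.45
ee_pos: [497.0, 441.5, 260.5]
ee_rot: [0.811, 0.586, -0.005, 0.001]
wrist_force: [1.0, 0.7, -0.4]
finger_gap: 68.3
```

```bash
python3 plan.py 500,442.5,230,-18
python3 - <<'E'
from h import *
p,d=shot("top");P=depthpts("top",d);t=P[...,2];hsv=cv2.cvtColor(p,cv2.COLOR_BGR2HSV)
h=hsv
m=(h[...,0]>60)&(h[...,0]<95)&(h[...,1]>80)&(t>25)&(t<60);k=np.zeros_like(m);k[180:225,205:255]=1;m&=k
v,u=np.nonzero(m);w=pix2plane("top",np.c_[u,v],40)[:,:2].astype(np.float32);print("tin",w.mean(0),len(w),cv2.minEnclosingCircle(w))
crop(p,(230,205),100,60,4,"pics/t9.png")
p,d=shot("side"); crop(p,(240,300),65,60,6,"pics/s9.png")
E
```

```text
t 20.45 p [497.  441.5 260.5] phi -18.3 z [-0.007 -0.007 -1.   ] gap 68.3 F [ 1.   0.7 -0.4] q [ 0.71  0.66  1.61 -0.    0.88  1.03]
to (500.0, 442.5, 230.0, -18.0) txyz [0.21 0.26 3.04] axyz [-0.004  0.009 -0.005] q6~ 1.04
tin [553.0942  102.58112] 216 ((553.4683227539062, 102.30220031738281), 31.94045639038086)
```

View pics/t9.png

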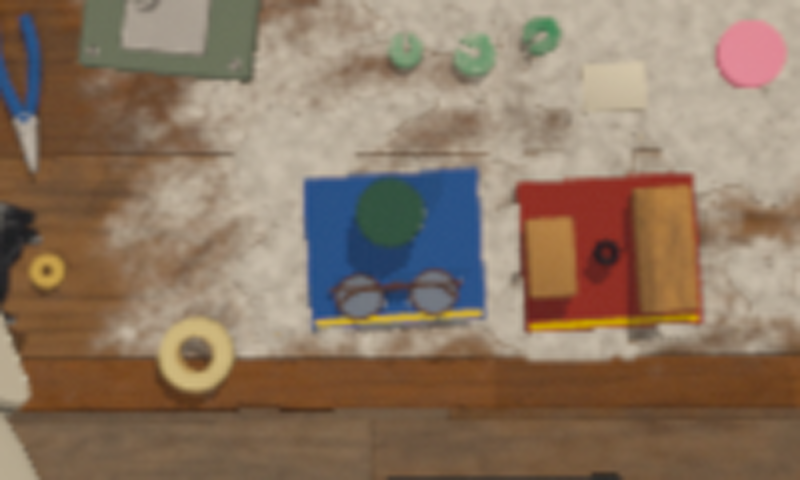

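View pics/s9.png

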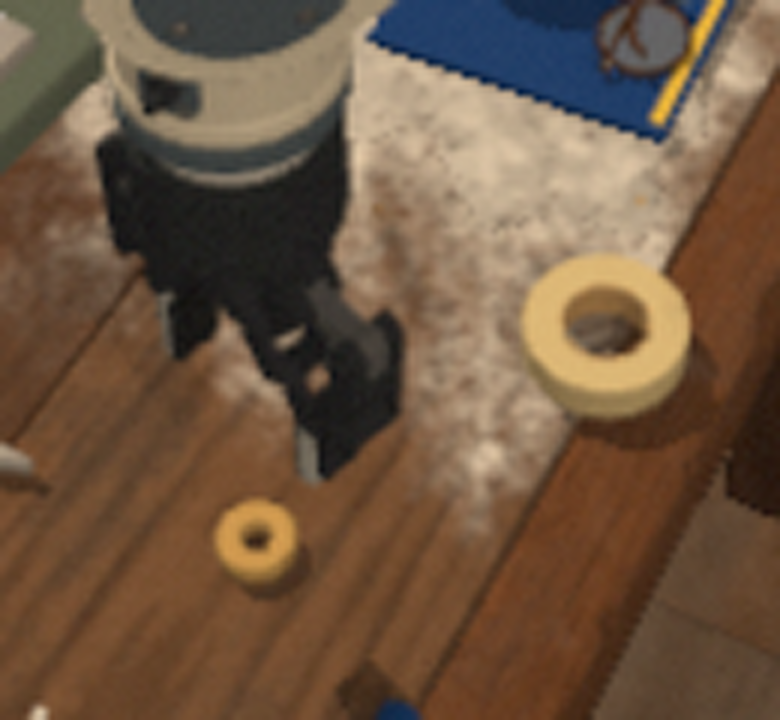

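The tin stands behind the spectacles at crop (390,212), about (34, -1) mm in the blue mat's frame. The ring is at (45,270) in the top crop and at (257,540) in the side crop, ready to grip.

Request:
{"name": "send_rows", "arguments": {
  "moves": [
    {"tx": 0.2, "ty": 0.2, "tz": 2, "ax": 0, "ay": 0.01, "az": 0, "grip": 0.7},
    {"tx": 0.2, "ty": 0.2, "tz": 4, "ax": 0, "ay": 0.01, "az": 0, "grip": 0.7},
    {"tx": 0.2, "ty": 0.2, "tz": 6, "ax": 0, "ay": 0.01, "az": 0, "grip": 0.7},
    {"tx": 0.2, "ty": 0.2, "tz": 7.5, "ax": 0, "ay": 0.01, "az": 0, "grip": 0.7},
    {"tx": 0.2, "ty": 0.2, "tz": 7.5, "ax": 0, "ay": 0.01, "az": 0, "grip": 0.7},
    {"tx": 0.2, "ty": 0.2, "tz": 7.5, "ax": 0, "ay": 0.01, "az": 0, "grip": 0.7}
  ]
}}

```text
clock: 21.15
ee_pos: [499.7, 442.7, 186.8]
ee_rot: [0.811, 0.586, 0.0, -0.002]
wrist_force: [-1.2, 0.1, -0.0]
finger_gap: 60.0
```

```bash
python3 plan.py 500,442.5,175,-18
```

```text
t 21.15 p [499.7 442.7 186.8] phi -18.3 z [-0.002  0.004 -1.   ] gap 60.0 F [-1.2  0.1 -0. ] q [0.71 0.76 1.62 0.01 0.76 1.02]
to (500.0, 442.5, 175.0, -18.0) txyz [-0.02  0.04  1.18] axyz [-0.003 -0.003 -0.005] q6~ 1.04
```

Request:
{"name": "send_rows", "arguments": {
  "moves": [
    {"tx": 0, "ty": 0, "tz": 0.8, "ax": 0, "ay": 0, "az": 0, "grip": 0.7},
    {"tx": 0, "ty": 0, "tz": 1.2, "ax": 0, "ay": 0, "az": 0, "grip": 0.7},
    {"tx": 0, "ty": 0, "tz": 1.2, "ax": 0, "ay": 0, "az": 0, "grip": 0},
    {"tx": 0, "ty": 0, "tz": 1.2, "ax": 0, "ay": 0, "az": 0, "grip": 0},
    {"tx": 0, "ty": 0, "tz": 1.2, "ax": 0, "ay": 0, "az": 0, "grip": 0},
    {"tx": 0, "ty": 0, "tz": 1.2, "ax": 0, "ay": 0, "az": 0, "grip": 0}
  ]
}}

```text
clock: 21.75
ee_pos: [499.4, 442.9, 174.9]
ee_rot: [0.81, 0.586, 0.0, -0.002]
wrist_force: [-1.0, -0.9, 4.3]
finger_gap: 28.4
```

```bash
python3 plan.py
```

```text
t 21.75 p [499.4 442.9 174.9] phi -18.3 z [-0.002  0.004 -1.   ] gap 28.4 F [-1.  -0.9  4.3] q [0.71 0.78 1.62 0.01 0.74 1.02]
```

Request:
{"name": "send_rows", "arguments": {
  "moves": [
    {"tx": 0, "ty": 0, "tz": 0, "ax": 0, "ay": 0, "az": 0, "grip": 0},
    {"tx": 0, "ty": 0, "tz": -3, "ax": 0, "ay": 0, "az": 0, "grip": 0},
    {"tx": 0, "ty": 0, "tz": -7, "ax": 0, "ay": 0, "az": 0, "grip": 0},
    {"tx": 0, "ty": 0, "tz": -12, "ax": 0, "ay": 0, "az": 0, "grip": 0},
    {"tx": 0, "ty": 0, "tz": -12, "ax": 0, "ay": 0, "az": 0, "grip": 0},
    {"tx": 0, "ty": 0, "tz": -12, "ax": 0, "ay": 0, "az": 0, "grip": 0}
  ]
}}

```text
clock: 22.35
ee_pos: [499.9, 442.5, 295.7]
ee_rot: [0.81, 0.586, 0.002, -0.002]
wrist_force: [0.1, -0.3, -1.1]
finger_gap: 28.3
```

```bash
python3 plan.py 553,102.5,285,-18;  python3 - <<'E'
from h import *
p,d=shot("side"); crop(p,(220,270),65,50,6,"pics/s10.png")
E
```

```text
t 22.35 p [499.9 442.5 295.7] phi -18.3 z [ 0.     0.006 -1.   ] gap 28.3 F [ 0.1 -0.3 -1.1] q [0.71 0.61 1.6  0.01 0.93 1.02]
to (553.0, 102.5, 285.0, -18.0) txyz [-30.63  15.71   0.87] axyz [-0.002 -0.006 -0.005] q6~ 0.5
```

View pics/s10.png

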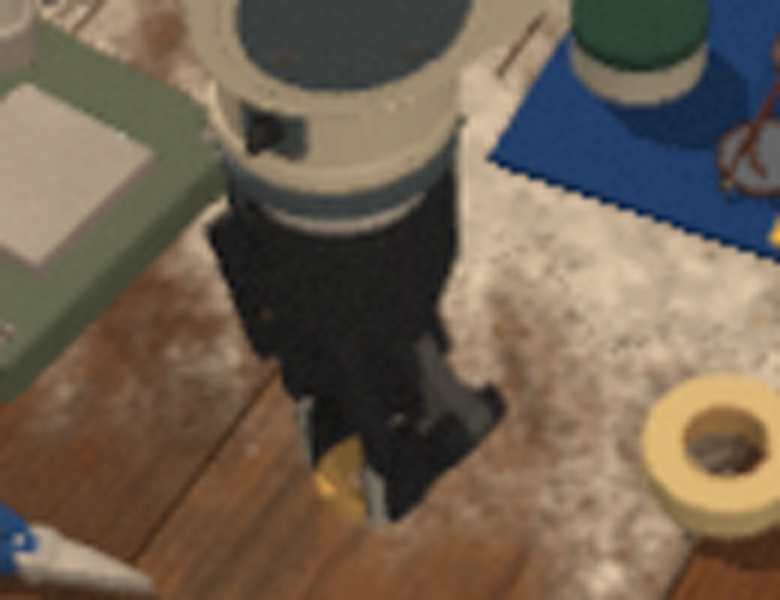

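Run:
```python
from h import *
p,d=shot("side"); crop(p,(214,297),25,20,14,"pics/s11.png")
P=depthpts("side",d);hsv=cv2.cvtColor(p,cv2.COLOR_BGR2HSV)
m=(hsv[...,0]>=15)&(hsv[...,0]<=32)&(hsv[...,1]>100)&(P[...,2]>70)&(P[...,2]<180)
m[:270]=0;m[325:]=0;m[:,:190]=0;m[:,240:]=0
w=P[m&(d>0)];print(len(w),w.min(0),w.max(0),np.percentile(w,[5,50,95],axis=0).round(0))
```

```text
85 [476.63054797 431.12335815 119.92106919] [517.12785976 460.69211592 169.71811451] [[494. 436. 121.]
 [506. 450. 128.]
 [514. 458. 132.]]
```

View pics/s11.png

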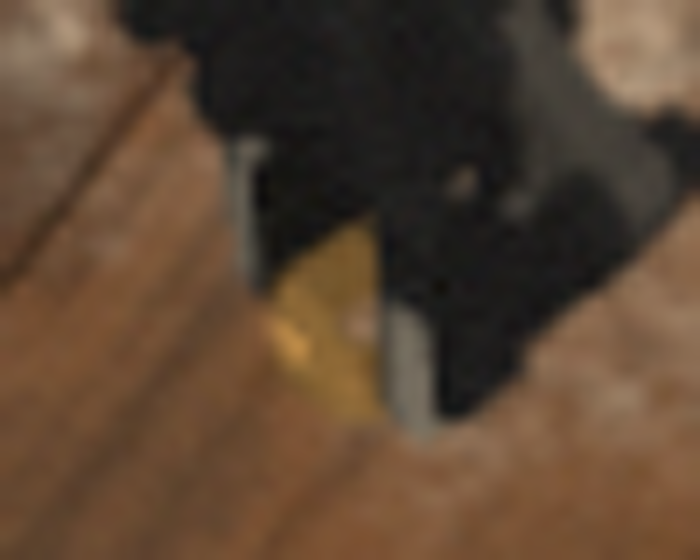

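The ring is held flat: its z spans 121–132 mm, as expected. I carry it to the tin.

Request:
{"name": "send_rows", "arguments": {
  "moves": [
    {"tx": -30.6, "ty": 15.7, "tz": 0, "ax": 0, "ay": 0, "az": 0, "grip": 0},
    {"tx": -30.6, "ty": 15.7, "tz": 0, "ax": 0, "ay": 0, "az": 0, "grip": 0},
    {"tx": -30.6, "ty": 15.7, "tz": 0, "ax": 0, "ay": 0, "az": 0, "grip": 0},
    {"tx": -30.6, "ty": 15.7, "tz": 0, "ax": 0, "ay": 0, "az": 0, "grip": 0},
    {"tx": -30.6, "ty": 15.7, "tz": 0, "ax": 0, "ay": 0, "az": 0, "grip": 0},
    {"tx": -30.6, "ty": 15.7, "tz": 0, "ax": 0, "ay": 0, "az": 0, "grip": 0},
    {"tx": -30.6, "ty": 15.7, "tz": 0, "ax": 0, "ay": 0, "az": 0, "grip": 0},
    {"tx": -30.6, "ty": 15.7, "tz": 0, "ax": 0, "ay": 0, "az": 0, "grip": 0}
  ]
}}

```text
clock: 23.25
ee_pos: [552.5, 97.9, 290.9]
ee_rot: [0.812, 0.584, -0.002, -0.003]
wrist_force: [-0.7, 1.9, -1.0]
finger_gap: 28.3
```

Request:
{"name": "send_rows", "arguments": {
  "moves": [
    {"tx": 0, "ty": 0, "tz": 2, "ax": 0, "ay": 0, "az": 0, "grip": 0},
    {"tx": 0, "ty": 0, "tz": 2, "ax": 0, "ay": 0, "az": 0, "grip": 0},
    {"tx": 0, "ty": 0, "tz": 2, "ax": 0, "ay": 0, "az": 0, "grip": 0}
  ]
}}

```text
clock: 23.55
ee_pos: [552.1, 103.0, 271.6]
ee_rot: [0.81, 0.586, -0.001, -0.003]
wrist_force: [0.2, 1.0, -0.2]
finger_gap: 28.3
```

```bash
python3 plan.py 553,102.5,230,-18
```

```text
t 23.55 p [552.1 103.  271.6] phi -18.2 z [-0.006  0.003 -1.   ] gap 28.3 F [ 0.2  1.  -0.2] q [0.16 0.52 1.85 0.01 0.78 0.48]
to (553.0, 102.5, 230.0, -18.0) txyz [-0.02  0.13  4.16] axyz [-0.006 -0.001 -0.004] q6~ 0.5
```

Request:
{"name": "send_rows", "arguments": {
  "moves": [
    {"tx": 0, "ty": 0.1, "tz": 2, "ax": -0.005, "ay": 0, "az": 0, "grip": 0},
    {"tx": 0, "ty": 0.1, "tz": 4, "ax": -0.005, "ay": 0, "az": 0, "grip": 0},
    {"tx": 0, "ty": 0.1, "tz": 5.2, "ax": -0.005, "ay": 0, "az": 0, "grip": 0},
    {"tx": 0, "ty": 0.1, "tz": 5.2, "ax": -0.005, "ay": 0, "az": 0, "grip": 0},
    {"tx": 0, "ty": 0.1, "tz": 5.2, "ax": -0.005, "ay": 0, "az": 0, "grip": 0}
  ]
}}

```text
clock: 24.05
ee_pos: [553.6, 102.8, 221.2]
ee_rot: [0.81, 0.586, 0.002, -0.0]
wrist_force: [0.3, -0.4, -0.9]
finger_gap: 28.5
```

```bash
python3 plan.py 553,102.5,215,-18
```

```text
t 24.05 p [553.6 102.8 221.2] phi -18.3 z [ 0.002  0.002 -1.   ] gap 28.5 F [ 0.3 -0.4 -0.9] q [0.16 0.6  1.86 0.   0.67 0.48]
to (553.0, 102.5, 215.0, -18.0) txyz [-0.05 -0.05  0.62] axyz [ 0.001 -0.003 -0.004] q6~ 0.5
```

Request:
{"name": "send_rows", "arguments": {
  "moves": [
    {"tx": 0, "ty": 0, "tz": 0.3, "ax": 0, "ay": 0, "az": 0, "grip": 0},
    {"tx": 0, "ty": 0, "tz": 0.5, "ax": 0, "ay": 0, "az": 0, "grip": 0},
    {"tx": 0, "ty": 0, "tz": 0.6, "ax": 0, "ay": 0, "az": 0, "grip": 0},
    {"tx": 0, "ty": 0, "tz": 0.6, "ax": 0, "ay": 0, "az": 0, "grip": 0}
  ]
}}

```text
clock: 24.45
ee_pos: [553.7, 102.5, 215.1]
ee_rot: [0.81, 0.586, 0.002, -0.0]
wrist_force: [0.1, 0.6, -0.1]
finger_gap: 28.2
```

Request:
{"name": "send_rows", "arguments": {
  "moves": [
    {"tx": 0, "ty": 0, "tz": 0.1, "ax": 0, "ay": 0, "az": 0, "grip": 0},
    {"tx": 0, "ty": 0, "tz": 0.1, "ax": 0, "ay": 0, "az": 0, "grip": 0},
    {"tx": 0, "ty": 0, "tz": 0.1, "ax": 0, "ay": 0, "az": 0, "grip": 0}
  ]
}}

```text
clock: 24.75
ee_pos: [553.7, 102.5, 215.0]
ee_rot: [0.81, 0.586, 0.002, -0.0]
wrist_force: [-2.2, -0.5, 10.2]
finger_gap: 28.2
```

Request:
{"name": "send_rows", "arguments": {
  "moves": [
    {"tx": 0, "ty": 0, "tz": 0, "ax": 0, "ay": 0, "az": 0, "grip": 0.7},
    {"tx": 0, "ty": 0, "tz": 0, "ax": 0, "ay": 0, "az": 0, "grip": 0.7},
    {"tx": 0, "ty": 0, "tz": 0, "ax": 0, "ay": 0, "az": 0, "grip": 0.7},
    {"tx": 0, "ty": 0, "tz": 0, "ax": 0, "ay": 0, "az": 0, "grip": 0.7},
    {"tx": 0, "ty": 0, "tz": -2, "ax": 0, "ay": 0, "az": 0, "grip": 0.7},
    {"tx": 0, "ty": 0, "tz": -5, "ax": 0, "ay": 0, "az": 0, "grip": 0.7},
    {"tx": 0, "ty": 0, "tz": -10, "ax": 0, "ay": 0, "az": 0, "grip": 0.7},
    {"tx": 0, "ty": 0, "tz": -10, "ax": 0, "ay": 0, "az": 0, "grip": 0.7}
  ]
}}

```text
clock: 25.55
ee_pos: [555.5, 102.6, 319.5]
ee_rot: [0.81, 0.586, 0.006, 0.002]
wrist_force: [0.4, -0.3, 0.2]
finger_gap: 59.4
```

```bash
python3 plan.py 480,380,330,-18
```

```text
t 25.55 p [555.5 102.6 319.5] phi -18.3 z [ 0.012  0.004 -1.   ] gap 59.4 F [ 0.4 -0.3  0.2] q [0.16 0.45 1.83 0.   0.85 0.48]
to (480.0, 380.0, 330.0, -18.0) txyz [ 23.98 -15.86  -1.03] axyz [ 0.011 -0.008 -0.005] q6~ 0.98
```

I move clear to check with both cameras.

Request:
{"name": "send_rows", "arguments": {
  "moves": [
    {"tx": 24, "ty": -15.9, "tz": -3, "ax": 0, "ay": 0, "az": 0, "grip": 0.7},
    {"tx": 24, "ty": -15.9, "tz": -3, "ax": 0, "ay": 0, "az": 0, "grip": 0.7},
    {"tx": 24, "ty": -15.9, "tz": -3, "ax": 0, "ay": 0, "az": 0, "grip": 0.7},
    {"tx": 24, "ty": -15.9, "tz": -3, "ax": 0, "ay": 0, "az": 0, "grip": 0.7},
    {"tx": 24, "ty": -15.9, "tz": -3, "ax": 0, "ay": 0, "az": 0, "grip": 0.7},
    {"tx": 24, "ty": -15.9, "tz": -3, "ax": 0, "ay": 0, "az": 0, "grip": 0.7},
    {"tx": 24, "ty": -15.9, "tz": -3, "ax": 0, "ay": 0, "az": 0, "grip": 0.7}
  ]
}}

```text
clock: 26.25
ee_pos: [476.2, 384.1, 344.5]
ee_rot: [0.809, 0.588, 0.003, -0.001]
wrist_force: [1.0, -1.0, 0.0]
finger_gap: 59.8
```

```bash
python3 - <<'E'
from h import *
p,d=shot("top");P=depthpts("top",d);t=P[...,2];hsv=cv2.cvtColor(p,cv2.COLOR_BGR2HSV)
crop(p,(255,205),75,50,5,"pics/t12.png")
H,S,V=hsv[...,0],hsv[...,1],hsv[...,2]
def reg(u0,u1,v0,v1):
    m=np.zeros((384,512),bool);m[v0:v1,u0:u1]=1;return m
def rep(n,m,z):
    v,u=np.nonzero(m);w=pix2plane("top",np.c_[u,v],z)[:,:2].astype(np.float32)
    r=cv2.minAreaRect(w);print(n,len(w),"mean",w.mean(0).round(1),"rect",np.round(r[0],1),np.round(r[1],1),round(r[2],1),"z",np.percentile(t[m],[10,50,90]).round(1))
rep("tin+ring",(t>26)&(t<70)&reg(208,250,180,222),40)
rep("ring",(t>42)&(t<70)&(H>15)&(H<36)&(S>90)&reg(208,250,180,222),49)
rep("cork",(t>20)&(t<50)&reg(256,277,188,230),34)
rep("pine",(t>20)&(t<50)&reg(284,312,185,232),30)
rep("bush",(V<75)&(t>10)&(t<50)&reg(270,288,190,225),28)
rep("bush depth",(t>17)&(t<50)&reg(274,284,192,225),28)
rep("tape",reg(165,192,220,247)&(t>10)&(t<40),19)
rep("wbox",reg(270,298,155,180)&(t>14)&(t<50),26)
p,d=shot("side"); crop(p,(290,210),75,60,5,"pics/s12.png")
E
python3 plan.py
```

```text
tin+ring 246 mean [553.  100.8] rect [533.3  92.9] [110.5  72.5] 12.3 z [37.7 41.7 49.9]
ring 56 mean [553.6 101.4] rect [554.2 102. ] [30.5 34.2] 89.7 z [44.3 49.6 53.4]
cork 228 mean [510.3 -52.7] rect [510.4 -52.4] [73.8 44.9] 3.0 z [31.7 35.3 38.7]
pine 458 mean [ 516.3 -162.3] rect [ 516.5 -152.7] [119.7  75.2] 3.3 z [27.1 31.  34.4]
bush 22 mean [ 512.7 -103.8] rect [ 514.4 -104.2] [15.4 19.3] 89.4 z [21.8 28.1 33.8]
bush depth 25 mean [ 513.  -103.4] rect [499.4 -98. ] [20.3 56.4] 65.0 z [23.8 28.5 34.3]
tape 199 mean [418.6 292.1] rect [421.3 291.9] [69.9 74.8] 75.8 z [14.8 19.1 22.4]
wbox 203 mean [ 674.1 -115.9] rect [ 674.9 -115.7] [65.8 46.6] 89.5 z [23.1 26.4 30.2]
t 26.35 p [476.9 380.4 343.6] phi -18.2 z [ 0.002  0.001 -1.   ] gap 60.0 F [-0.3 -0.9 -0. ] q [0.65 0.47 1.71 0.   0.96 0.97]
```

View pics/t12.png

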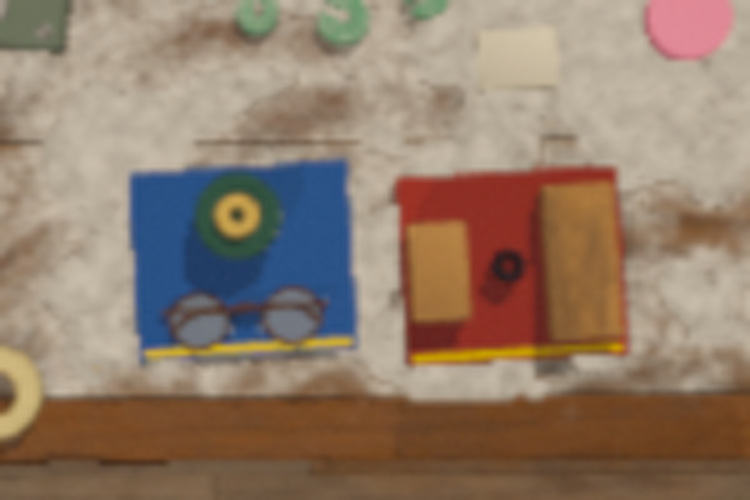

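View pics/s12.png

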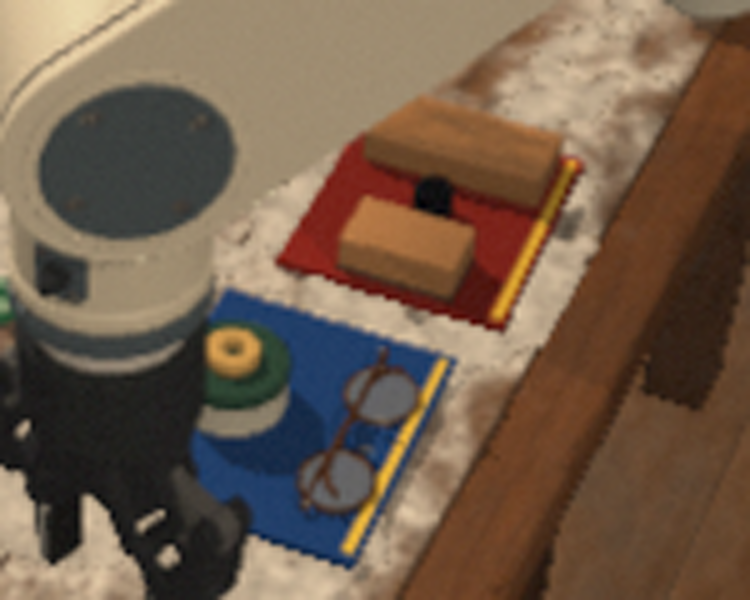

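Both views agree. In the top crop the tin stands at (238,217) with the ring on the middle of its lid, behind the spectacles at (246,315). The cork block at (438,272), the bush at (507,266) and the pine block at (580,262) are level and parallel. I hand in.

```bash
python3 -c "
from h import *
s=manip.sense();print(abs(s['joint_velocities']).max());print(manip.hand_in())"
```

```text
0.03888650868096193
the job is handed in; nothing more can be done
None
```

I set out both mats as asked and handed the job in at about 26 s of the 96 s allowed. The hand-in reports no verdict, so the figures below are my own last camera measurements.

**Blue mat:**
- The smaller green-lidded tin stands at about x = +34 mm, y = -1 mm in the mat's frame, roughly 2 cm behind the spectacles.
- The brass ring lies flat on the lid, about 1 mm from its middle.

**Red mat:**
- The cork block lies left of the pine block, about 60 mm away, parallel to within 0.01 rad and level to about 1 mm.
- The black bush stands upright in the gap, within 2 mm of the middle and about level with the middle of the pine block.

**Left in place:** The tape roll and white box measure within about 1 mm of where they started.

No check failed. Two minor points:
- **Mixed-in pixels:** Some top-view rectangle fits (tin with ring, pine, bush) took in stray pixels. For those I relied on pixel averages and the pictures.
- **Side view:** The arm hid part of the tin there, so its position rests on the top view.

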